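Line up and lock a swivelling gauge turntable with its pin

TASK

Lock the gauge turntable on its stand: take the locking pin with the orange knob out of the blue parking block, turn the turntable counter-clockwise (seen from above) by its black post until the hole in its brass collar lines up with the one locking hole hidden in the stand underneath, and push the pin through both, fully home, so that the knob sits down on the collar. The locking hole cannot be seen and must be found by feel; leave the other things on the bench where they are.

Things in the scene. Friction and masses are not known exactly. Their poses are not given: they have to be found in the camera images.
- stand: grey drum (184 mm across) on a round aluminium flange (208 mm across), fixed to the bench, carrying the turntable. Origin: centre of its underside; z up
- turntable (a joint): angle of the turntable on the stand, rad; grows counter-clockwise seen from above. Stops at 0 and 1.6; starts between 0 and 0.2. It stays where left; friction about 0.2 N m (some 3 N at the post). The angle at which the holes line up is unknown, different every time, between 0.55 and 1.3
- pivot (a point): centre of the turntable's top face (square aluminium plate 180 x 180 x 12 mm, top 72 mm above the bench), on its vertical axis. A round gauge lies fixed on its middle, up to 32 mm above the plate
- collar_top (a point): centre of the mouth of the brass collar (28 mm outside, 16 mm hole, 16 mm tall, top 88 mm above the bench), 65 mm from the turntable's axis; turns with the turntable. Axes are the turntable's, z up
- post_top (a point): centre of the top of the black upright post (18 mm thick, 55 mm tall, top 127 mm above the bench), 74 mm from the turntable's axis, exactly opposite the collar; turns with the turntable. Grip it or push it to turn the turntable
- lock_pin: loose locking pin, 160 g: steel shank 14 mm thick, 65 mm long, chamfered foot; above it a round orange knob 26 mm thick, 34 mm tall. Origin: centre of the foot; z along the pin to the knob. Starts upright in the block, foot on the bench. Foot below collar_top: 29 mm standing on the track, 37 dropped, 65 home. The last 28 mm take a steady push of about 8 N (tight liner); it stays where pushed to
- pin_block: blue parking block 70 x 70 x 32 mm, fixed to the bench, with an 18 mm through hole in its middle. Origin: centre of its underside
- hex_key_set: bystander: red folding hex key set, 92 x 30 x 20 mm, near the front edge
- screwdriver: bystander: screwdriver with blue handle, 189 mm long, near the front edge
- track (a point): point on the turntable's axis at the height of the steel track hidden inside the stand, 59 mm above the bench (13 mm below the turntable's top face). The flat track has a single 16.5 mm locking hole, at the collar hole's radius. A pin left standing in the collar slides on the track as the turntable turns; when the holes meet it drops 8 mm by its own weight and so blocks the turntable
- logbook: bystander: blue hard-cover log book, 210 x 149 x 14 mm, lying left of the block

How it is judged:
By the outcome, as a careful person would: the job done as asked, in the order asked, and still so for the second after the job is handed in, with the robot touching nothing.
It also fails if it takes over 64 s, if anything falls off the work surface, if the arm or the gripper's body presses on something with over 40 N, if the wrist force passes 120 N, or if a joint passes its speed limit or range.

ROBOT

A 6-joint arm with a two-finger parallel gripper is mounted at the origin on a cart in front of the work surface, level with it; the furniture and walls round the work are solid. World frame = base frame: x ahead of the robot, y to its left, z up, the work surface at z = 0. Lengths are in m, angles in rad, forces in N, time in s.
With the tool pointing down it reaches from about 0.425 to 0.95 m from the base axis. Payload 3.5 kg.
Tool frame: the origin (TCP) lies midway between the tips of the shut fingers; the grasp point (between the pads) lies 19 mm behind it; z points along the fingers, x is the direction in which the jaws open and shut, and the axes are right-handed (so a half turn about z gives the same grasp; the last joint's range is limited). The gripper opens to 85 mm and grips with 20 to 120 N. Pads are 22 mm wide; open, the fingers measure 114 mm over their backs; the gripper's body (76 mm by 85 mm) begins 54 mm behind the grasp point. The pads swing forward as they close: fully open they stand 13 mm farther back than shut.
Start: joints at [-1.445, 0.286, 1.577, -0, 1.279, -0.15], TCP at [0.184, -0.649, 0.231] pointing down, gripper open.
Joint ranges: [-2.77, 2.77], [-0.9, 2.22], [0.21, 2.48], [-1.53, 4.67], [0.24, 2.81], [-2.84, 2.84]. Speed limits (rad/s): [2.79, 2.79, 3.14, 3.14, 3.14, 3.14].

INTERFACE

Orientations are given as a unit quaternion [x, y, z, w].
In Python, from plant import readout, optics, ctrl gives the robot as it stands. The module is installed in compiled form; this text tells all that it offers.
- The arm moves only by the shell command python3 -m crank 'ROWS' [OPENING] [FORCE]. ROWS is text: rows parted by semicolons, each of 6 numbers parted by spaces: the shift along the tool's x, y, z in mm, then the turn, a rotation vector about the tool's x, y, z in rad. In form: dx dy dz ax ay az; .... A call has 1 to 5 rows; each row shifts and turns the commanded pose from where the row before left it, along the tool's axes as they then stand; what a row does not reach is not made up. A row lasts 1/8 s, in which the tool goes at most 62.5 mm and 10.7 degrees, less where a joint would pass 70% of its speed; a pose out of reach is approached as far as the arm can. A call is refused whole if a number of a shift passes 62.5 or a number of a turn 0.188, either way. A call with a gripper value outside its range is refused whole. OPENING is the opening, from -1 (shut) to 1 (fully open), set as the call begins (- or left out, the last holds). The fingers move at their own pace and stop on an object; FORCE is the grip in N (left out, the last holds). Time passes only in rows, so rows that do not move let the fingers close. It gives the time, the measured TCP pose, the force and the opening at its end, in the units of the state.
- readout.get_state(): the state, without advancing time (a new reading comes with each control period).
- optics.read_camera(name): name is "scene" or "top" or "wrist"; returns the picture (480x640x3 uint8, red, green, blue); there is no depth.
- optics.calibration(name): a dict with "mtx" (3x3 intrinsics, pixels), "rvec" (rotation vector, rad) and "tvec" (3), from world to camera coordinates, as OpenCV has them; the wrist camera has in their place "tool_from_camera" (4x4, takes a point from camera to tool coordinates, whose origin is the TCP and whose axes are the tool frame's). Camera axes: x right, y down, z forward; pixel columns grow to the right and rows downward; lengths in m; the calibration is good to about 2 mm. A picture is of the moment at which its call begins: read the wrist's pose just before it. calibration takes no time and is no camera call.
- ctrl.sign_off(): hands the job in, once; it reports no verdict.
Trained networks look in the newest picture that a camera, given by its name, has taken for a name from the list of things; names that differ only in an ending like _2 or _b are one class to them, and where a whole thing is asked for, a point or a joint stands for the part that bears it (a point fixed in the world has none). Each returns a list of dicts, best first, with "p" (0 to 1); they miss things now and then, are a little off and sometimes report something else, mostly with a low value. They report only what shows in the picture. A call takes as long as a camera call.
- optics.recognise(camera, thing): "xy" ([column, row] as shares, 0 to 1, of the picture: columns of its width, rows of its height, amid what is visible of it).
The state is a dict: "time": time; "qpos": joint angles; "dq": joint speeds; "joint_efforts": joint torques, N m; "eef_pos": TCP position; "tcp_rot": TCP orientation; "contact_force": force on the tool from outside, world axes, zero at the start; "wrist_torque": the same for the moment, N m; "opening": opening from 0.0 (shut) to 1.0 (fully open).
Only numpy, scipy, OpenCV 4.12 (cv2) and the standard library are available. Lean on these libraries where they do the work, as an engineer would, in place of code of your own. Each camera call takes 0.05 s, during which the arm holds its last target.

## Working session

There is one attempt and no reset: what is moved stays moved. The work goes in short steps, Python scripts to look and compute and a shell command to move; the robot and the scene stay as the last step left them, time stands still between calls to the robot, and variables do not carry over. Pictures are saved under pics/ and viewed, and the job is handed in when it is done.

```bash
ls; mkdir -p pics
python3 - <<'E'
from plant import readout, optics
import cv2
print(readout.get_state())
for c in ("scene","top","wrist"):
    im=optics.read_camera(c); cv2.imwrite(f"pics/{c}0.png",im[:,:,::-1])
    print(c,optics.calibration(c))
E
```

```text
pics
{'time': 0.0, 'qpos': array([-1.44498317e+00,  2.87161921e-01,  1.57820485e+00,  4.19793425e-06,
        1.27857289e+00, -1.49990045e-01]), 'dq': array([-0.0006538 , -0.00118899,  0.00017698, -0.00022961, -0.00030755,
       -0.00121485]), 'joint_efforts': array([-4.82343003e-04, -4.05981553e+01, -2.92624784e+01, -1.57969080e-04,
        5.77869709e-03,  4.42607956e-06]), 'eef_pos': array([ 0.18376781, -0.64881515,  0.22993458]), 'tcp_rot': array([ 0.79759543, -0.60319163, -0.00081827, -0.00084117]), 'contact_force': array([0.45291475, 0.54309747, 0.70783931]), 'wrist_torque': array([0.02595533, 0.01312707, 0.02504277]), 'opening': 1.0014007834876242}
scene {'mtx': array([[620.55543026,   0.        , 323.20158084],
       [  0.        , 620.55543026, 252.05657372],
       [  0.        ,   0.        ,   1.        ]]), 'rvec': array([ 1.28682627, -1.92679944,  1.15268392]), 'tvec': array([0.36037614, 0.30660557, 0.98361853])}
top {'mtx': array([[613.31093294,   0.        , 322.99881094],
       [  0.        , 613.31093294, 240.55421488],
       [  0.        ,   0.        ,   1.        ]]), 'rvec': array([ 2.19162288, -2.16129394,  0.06366843]), 'tvec': array([0.16990118, 0.50515567, 1.58845777])}
wrist {'mtx': array([[385.038961  ,   0.        , 322.36464094],
       [  0.        , 385.038961  , 237.24125227],
       [  0.        ,   0.        ,   1.        ]]), 'tool_from_camera': array([[ 9.99999337e-01, -5.05351075e-04, -1.03506655e-03,
        -2.96641465e-05],
       [ 8.10146249e-04,  9.47360080e-01,  3.20169053e-01,
        -8.25326095e-02],
       [ 8.18782954e-04, -3.20169679e-01,  9.47359861e-01,
        -1.41872775e-01],
       [ 0.00000000e+00,  0.00000000e+00,  0.00000000e+00,
         1.00000000e+00]])}
```

View pics/scene0.png

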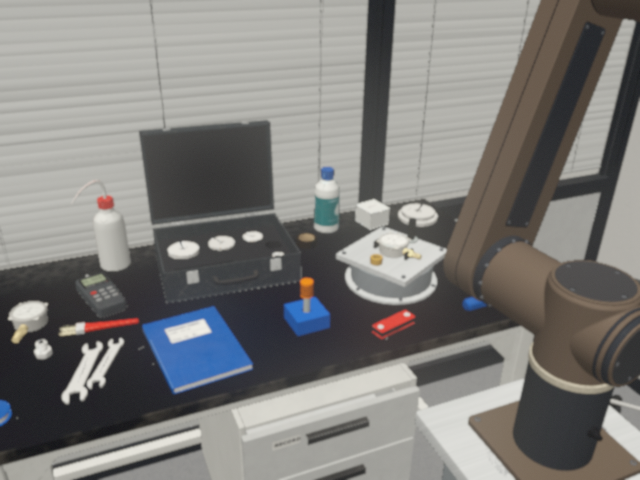

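View pics/top0.png

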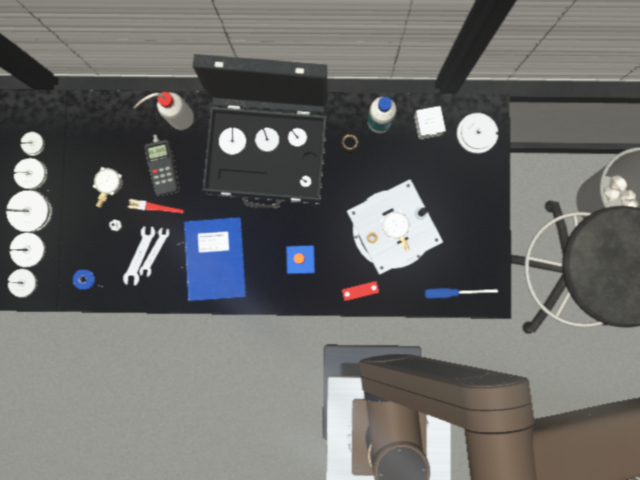

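View pics/wrist0.png

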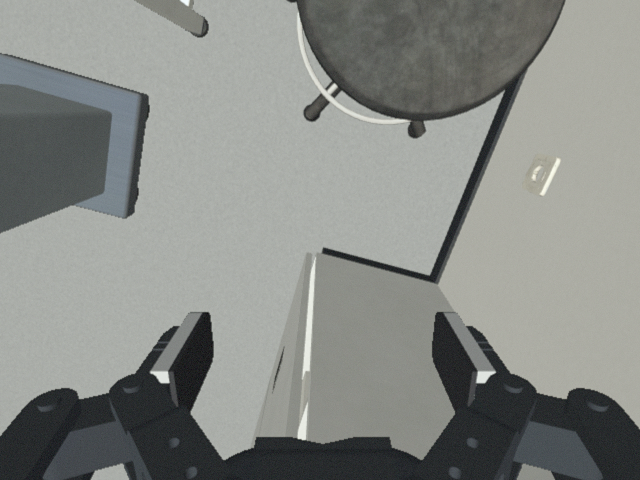

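The scene view shows the orange knob at (307,288), the turntable at (392,250) and the collar at (376,260). The top view shows the block and knob at (299,259), collar at (372,238), post at (422,211) and gauge at (396,225). I'll triangulate these next.

```bash
cat > h.py <<'E'
from plant import readout, optics
import cv2, numpy as np
from scipy.spatial.transform import Rotation as R
from scipy.optimize import least_squares
def ext(c,st=None):
    k=optics.calibration(c)
    if c=="wrist":
        T=np.eye(4);T[:3,:3]=R.from_quat(st["tcp_rot"]).as_matrix();T[:3,3]=st["eef_pos"]
        W=np.linalg.inv(T@k["tool_from_camera"])
    else:
        W=np.eye(4);W[:3,:3]=cv2.Rodrigues(k["rvec"])[0];W[:3,3]=k["tvec"]
    return k["mtx"],W
def proj(KW,p):
    K,W=KW;q=K@(W[:3,:3]@np.asarray(p)+W[:3,3]);return q[:2]/q[2]
def ray(KW,uv):
    K,W=KW;d=W[:3,:3].T@np.linalg.inv(K)@[uv[0],uv[1],1];o=-W[:3,:3].T@W[:3,3];return o,d/np.linalg.norm(d)
def atz(KW,uv,z):
    o,d=ray(KW,uv);return o+d*(z-o[2])/d[2]
def tri(obs):
    A=np.zeros((3,3));b=np.zeros(3)
    for KW,uv in obs:
        o,d=ray(KW,uv);P=np.eye(3)-np.outer(d,d);A+=P;b+=P@o
    x=np.linalg.solve(A,b)
    return x,[np.round(proj(KW,x)-uv,1) for KW,uv in obs]
def snap(c,name):
    st=readout.get_state();im=optics.read_camera(c)[:,:,::-1].copy()
    cv2.imwrite(f"pics/{name}.png",im);return st,im
E
python3 - <<'E'
from h import *
for c in("top","scene"):
    optics.read_camera(c)
    im=cv2.imread(f"pics/{c}0.png")
ob={}
for t in("lock_pin","pin_block","collar_top","post_top","pivot","stand"):
    ob[t]={}
    for c in("top","scene"):
        r=optics.recognise(c,t); 
        for d in r[:2]: print(t,c,np.round(np.array(d["xy"])*[640,480],1),round(d["p"],2))
        if r: ob[t][c]=np.array(r[0]["xy"])*[640,480]
    if len(ob[t])==2: print(t,tri([(ext(c),ob[t][c]) for c in ob[t]]))
for c,(x0,y0,x1,y1) in {"top":(340,170,450,285),"scene":(330,220,450,300)}.items():
    im=cv2.imread(f"pics/{c}0.png")[y0:y1,x0:x1]
    im=cv2.resize(im,None,fx=5,fy=5,interpolation=cv2.INTER_CUBIC);cv2.imwrite(f"pics/{c}crop.png",im)
print(readout.get_state()["time"])
E
```

```text
lock_pin top [298.1 258. ] 0.49
pin_block top [301.6 258.7] 0.64
pin_block scene [303.4 319.6] 0.79
pin_block scene [307.1 291.3] 0.6
pin_block (array([0.45656677, 0.23648869, 0.00497822]), [array([-1.3, -0.6]), array([1.9, 0.2])])
collar_top top [395.8 228.1] 0.73
collar_top top [394. 232.] 0.46
collar_top scene [397.1 255.9] 0.75
collar_top (array([ 0.53259821, -0.01097706,  0.06408153]), [array([0.8, 0.5]), array([-1.1, -0. ])])
post_top top [390.5 223.8] 0.77
post_top top [215.5 257.7] 0.73
pivot top [394.5 225.4] 0.71
pivot scene [392.8 255.1] 0.81
pivot (array([ 0.54039039, -0.00637693,  0.0628385 ]), [array([0.3, 0.2]), array([-0.4, -0. ])])
stand top [395.2 227.7] 0.7
stand scene [392.2 266.7] 0.69
stand scene [392.9 256.5] 0.19
stand (array([ 0.53859748, -0.00905327,  0.03316597]), [array([-0.6, -0.3]), array([0.8, 0. ])])
0.85
```

View pics/topcrop.png

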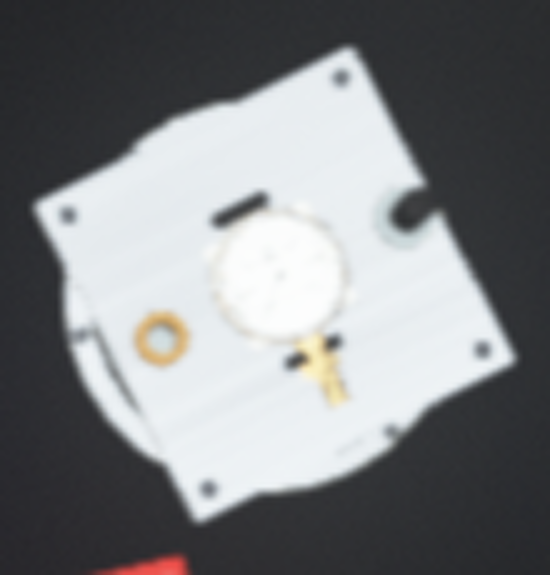

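View pics/scenecrop.png

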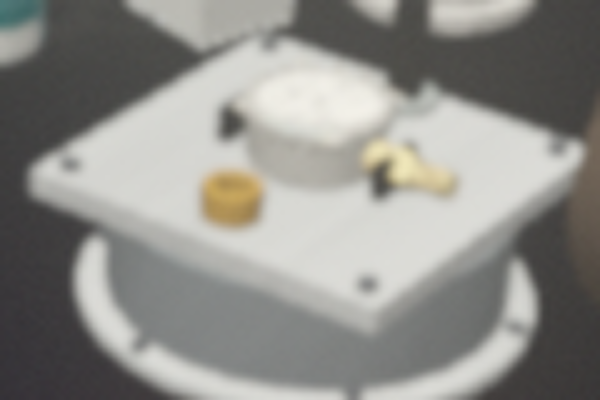

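Run:
```python
from h import *
T=ext("top");S=ext("scene")
print("collar",tri([(T,(372.4,237.6)),(S,(376.6,256.8))]), atz(T,(372.4,237.6),.088))
cs=[(352,45),(515,358),(200,520),(35,205)]
P=[atz(T,(340+a/5,170+b/5),.072) for a,b in cs];print("corners",np.round(P,4));piv=np.mean(P,0);print("pivot",piv)
sc=[(30,175),(270,37),(585,153),(372,330)]
Q=[atz(S,(330+a/5,220+b/5),.072) for a,b in sc];print("scene corners",np.round(Q,4),np.mean(Q,0))
print("post",atz(T,(426,210.6),.127),atz(T,(420,213),.072))
# knob
for c,b in (("top",(270,230,330,290)),("scene",(280,260,335,340))):
    im=cv2.imread(f"pics/{c}0.png");hs=cv2.cvtColor(im,cv2.COLOR_BGR2HSV)
    m=cv2.inRange(hs,(5,150,120),(20,255,255));z=np.zeros_like(m);x0,y0,x1,y1=b;z[y0:y1,x0:x1]=m[y0:y1,x0:x1]
    ys,xs=np.nonzero(z);print(c,xs.mean(),ys.mean(),xs.min(),xs.max(),ys.min(),ys.max(),len(xs))
    cv2.imwrite(f"pics/{c}knob.png",cv2.resize(im[y0:y1,x0:x1],None,fx=8,fy=8,interpolation=cv2.INTER_CUBIC))
```

```text
collar (array([0.50696482, 0.05228856, 0.08798131]), [array([-0.1, -0.1]), array([0.2, 0. ])]) [0.50680919 0.05200787 0.088     ]
corners [[ 0.6593 -0.0446  0.072 ]
 [ 0.5003 -0.1275  0.072 ]
 [ 0.4162  0.031   0.072 ]
 [ 0.5751  0.1161  0.072 ]]
pivot [ 0.53773524 -0.00623176  0.072     ]
scene corners [[ 0.5719  0.1183  0.072 ]
 [ 0.654  -0.0448  0.072 ]
 [ 0.4999 -0.1224  0.072 ]
 [ 0.4039  0.0418  0.072 ]] [ 0.53239857 -0.00178297  0.072     ]
post [ 0.57180466 -0.07606678  0.127     ] [ 0.57236134 -0.06924578  0.072     ]
top 298.90384615384613 258.2307692307692 295 302 254 262 52
scene 306.0625 286.7625 300 313 277 297 240
```

Run:
```python
import cv2,numpy as np
a=cv2.imread("pics/topknob.png");b=cv2.imread("pics/sceneknob.png");h=600
b=cv2.resize(b,(412,600));a=cv2.resize(a,(380,380));o=np.zeros((600,800,3),np.uint8);o[:380,:380]=a;o[:,388:]=b;cv2.imwrite("pics/kn.png",o)
```

```text
(no output)
```

View pics/kn.png

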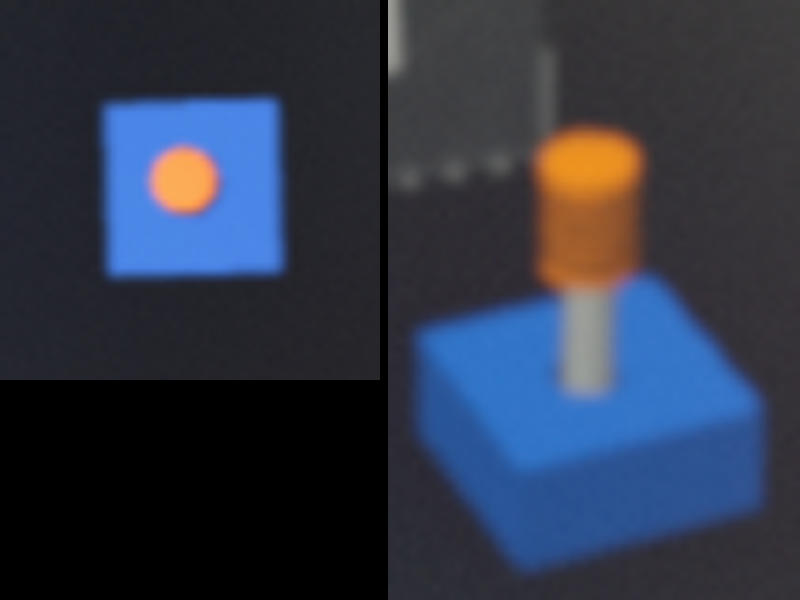

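```bash
cat >> h.py <<'E'
def delta(target,yaw=None,st=None,frm=None):
    st=st or readout.get_state(); M=R.from_quat(st["tcp_rot"]).as_matrix()
    p=st["eef_pos"] if frm is None else np.asarray(frm)
    print("tcp",np.round(st["eef_pos"]*1000,1),"yaw",round(np.arctan2(M[1,0],M[0,0]),4),"tilt",np.round(M[:,2],4),"F",np.round(st["contact_force"],1),"open",round(st["opening"],3),"t",round(st["time"],2))
    d=M.T@(np.asarray(target)-p)*1000; print("tool delta mm",np.round(d,1))
    return d
E
python3 - <<'E'
from h import *
T=ext("top");S=ext("scene")
k=tri([(T,(298.9,258.3)),(S,(306.7,281.3))]);print("knob top",k, atz(T,(298.9,258.3),.099))
delta((.50,-.25,.24)); delta((.47,.19,.22),frm=(.5,-.25,.24))
E
```

```text
knob top (array([0.45199056, 0.23541565, 0.09914294]), [array([-0.2, -0.1]), array([0.2, 0. ])]) [0.45181451 0.2350229  0.099     ]
tcp [ 183.8 -649.5  231.4] yaw -1.295 tilt [ 0. -0. -1.] F [ 0.1  0.8 -1. ] open 1.002 t 0.85
tool delta mm [-298.3 -413.    -8.6]
tcp [ 183.8 -649.5  231.4] yaw -1.295 tilt [ 0. -0. -1.] F [ 0.1  0.8 -1. ] open 1.002 t 0.85
tool delta mm [-431.5  -91.    20. ]
```

```bash
python3 -m crank '-33 -46 0 0 0 0; -33 -46 0 0 0 0; -33 -46 0 0 0 0; -33 -46 0 0 0 0; -33 -46 0 0 0 0'; python3 -m crank '-33 -46 0 0 0 0; -33 -46 0 0 0 0; -33 -46 0 0 0 0; -33 -46 0 0 0 0; -53 -9 0 0 0 0'; python3 -m crank '-53 -9 0 0 0 0; -53 -9 0 0 0 0; -53 -9 0 0 0 0; 0 0 0 0 0 0'
python3 - <<'E'
from h import *
st,im=snap("wrist","w1"); delta((.452,.235,.2),st=st); print(ext("wrist",st)[1])
W=ext("wrist",st)
for p in((.507,.052,.088),(.5377,-.006,.072),(.572,-.073,.127)):print(proj(W,p))
E
```

```text
time: 1.48
eef_pos: [0.3612, -0.4266, 0.2316]
tcp_rot: [0.798, -0.603, 0.0, 0.0]
contact_force: [0.6, -0.1, -0.1]
opening: 1.003
time: 2.1
eef_pos: [0.4973, -0.1961, 0.2315]
tcp_rot: [0.798, -0.603, 0.0, -0.0]
contact_force: [0.5, 0.8, -0.4]
opening: 1.001
time: 2.6
eef_pos: [0.4777, -0.0343, 0.2315]
tcp_rot: [0.799, -0.601, 0.0, -0.0]
contact_force: [1.1, -0.2, -0.0]
opening: 1.0
tcp [477.7 -34.3 231.5] yaw -1.2899 tilt [ 5.e-04  3.e-04 -1.e+00] F [ 1.1 -0.2 -0. ] open 1.0 t 2.6
tool delta mm [-265.9  -49.9   31.6]
[[ 2.76416612e-01 -9.61037403e-01 -9.82916678e-04 -1.64565863e-01]
 [-9.10537453e-01 -2.62218563e-01  3.19629431e-01  3.84729421e-01]
 [-3.07433577e-01 -8.74559017e-02 -9.47542116e-01  5.24054513e-01]
 [ 0.00000000e+00  0.00000000e+00  0.00000000e+00  1.00000000e+00]]
[220.03296912 151.48151389]
[308.81621049 131.03616608]
[426.8645058  111.72191265]
```

View pics/w1.png

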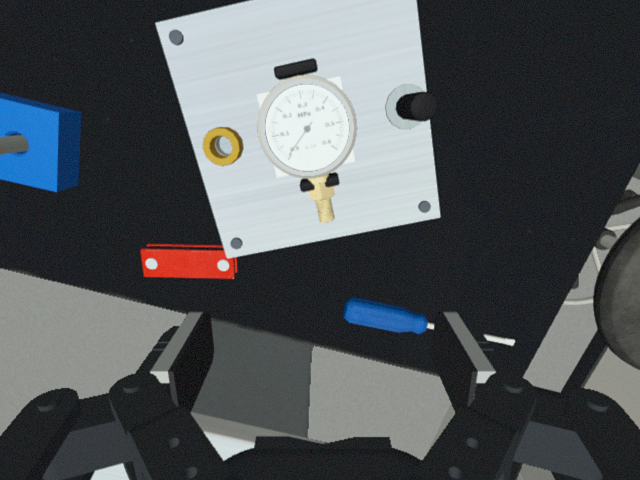

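```bash
python3 -m crank '-60 0 0 0 0 0; -60 0 0 0 0 0; -50 0 0 0 0 0; 0 0 0 0 0 0;0 0 0 0 0 0'
python3 - <<'E'
from h import *
st,im=snap("wrist","w2"); delta((.452,.235,.2),st=st)
W=ext("wrist",st)
for p in((.507,.052,.088),(.452,.235,.099),(.452,.235,.065),(.452,.235,.032)):print(proj(W,p))
E
```

```text
time: 3.28
eef_pos: [0.4326, 0.1254, 0.2315]
tcp_rot: [0.797, -0.604, 0.0, 0.0]
contact_force: [-0.1, -0.8, 0.6]
opening: 0.998
tcp [432.6 125.4 231.5] yaw -1.2959 tilt [ 5.e-04 -7.e-04 -1.e+00] F [-0.1 -0.8  0.6] open 0.998 t 3.27
tool delta mm [-100.2  -48.4   31.4]
[447.49111356 151.81143529]
[180.23657363 158.45614003]
[195.34358747 153.01263902]
[207.22262875 148.73227138]
```

View pics/w2.png

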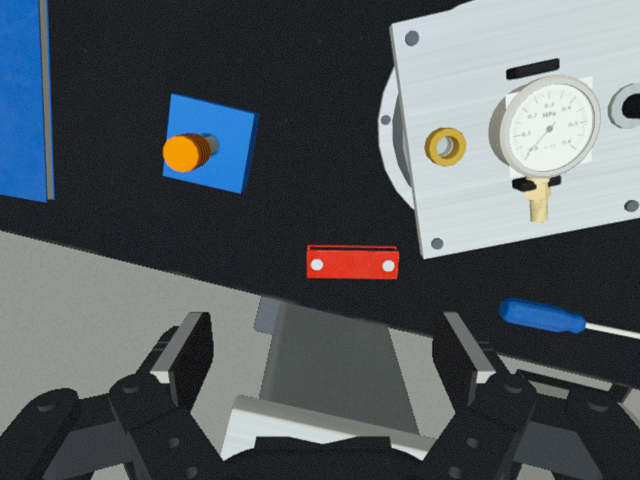

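```bash
python3 -m crank '-50 -25 10 0 0 0; -50 -25 40 0 0 0; 0 0 45 0 0 0; 0 0 0 0 0 0;0 0 0 0 0 0'
python3 - <<'E'
from h import *
st,im=snap("wrist","w3"); delta((.454,.2355,.063),st=st)
W=ext("wrist",st)
for p in((.452,.235,.099),(.456,.236,.099),(.452,.235,.032)):print(proj(W,p))
print(proj(W,st["eef_pos"]))
st,im=snap("top","t3");st,im=snap("scene","s3")
E
```

```text
time: 3.95
eef_pos: [0.4533, 0.2303, 0.1414]
tcp_rot: [0.797, -0.604, 0.001, -0.001]
contact_force: [0.0, -0.1, 0.9]
opening: 0.997
tcp [453.3 230.3 141.4] yaw -1.2973 tilt [ 1.8e-03  3.0e-04 -1.0e+00] F [ 0.  -0.1  0.9] open 0.997 t 3.95
tool delta mm [-4.8 -1.9 78.4]
[313.47683353 274.18425299]
[313.63883424 266.89456051]
[315.6751289  234.26200802]
[322.87750864 315.67711069]
```

View pics/w3.png

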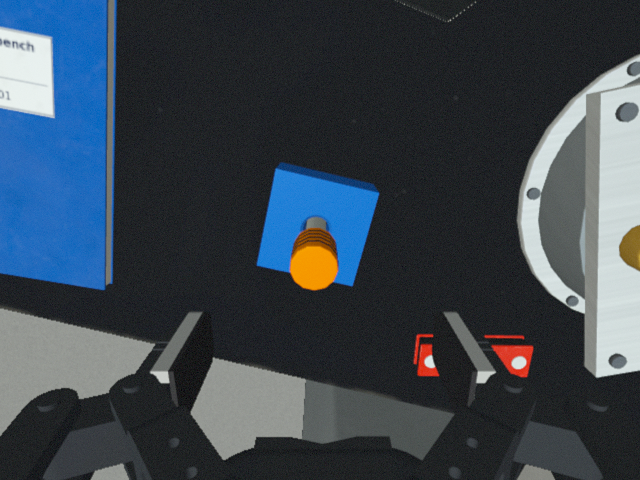

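View pics/s3.png

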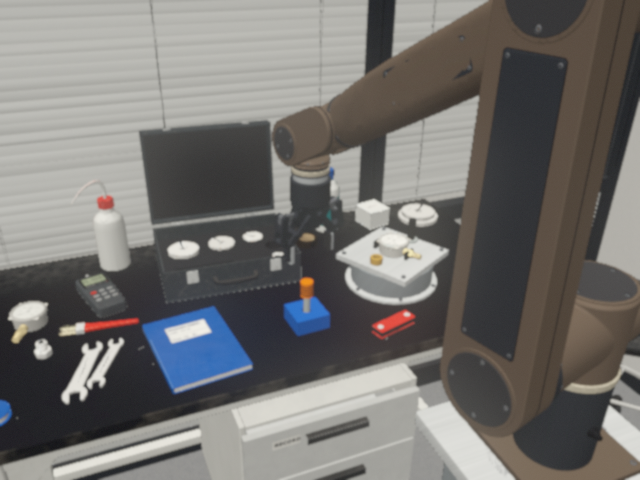

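Run:
```python
from h import *
k=optics.calibration("wrist");C=np.linalg.inv(k["tool_from_camera"])
for s in(-1,1):
  for y in(-.011,.011):
    for z in (-.013,-.03): print(s,y,z,np.round(proj((k["mtx"],C),(s*.0425,y,z)),1))
im=cv2.imread("pics/w3.png");cv2.imwrite("pics/w3c.png",cv2.resize(im[300:420,130:240],None,fx=5,fy=5,interpolation=cv2.INTER_CUBIC))
```

```text
-1 -0.011 -0.013 [210.1 307.7]
-1 -0.011 -0.03 [196.  332.7]
-1 0.011 -0.013 [215.3 357.2]
-1 0.011 -0.03 [202.6 386.8]
1 -0.011 -0.013 [435.8 307.6]
1 -0.011 -0.03 [449.9 332.6]
1 0.011 -0.013 [430.6 357.1]
1 0.011 -0.03 [443.4 386.8]
```

View pics/w3c.png

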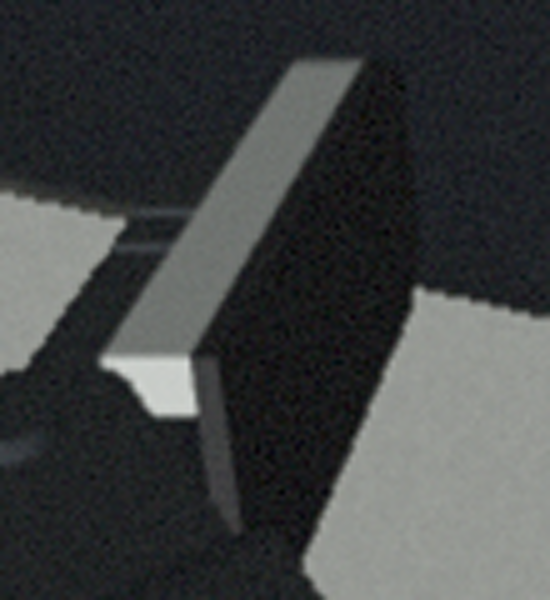

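```bash
python3 -m crank '-5 -2 20 0 0 0; 0 0 35 0 0 0; 0 0 22 0 0 0; 0 0 0 0 0 0; 0 0 0 0 0 0'
python3 - <<'E'
from h import *
st,im=snap("wrist","w4"); delta((.454,.2355,.063),st=st)
W=ext("wrist",st)
for p in((.452,.235,.099),(.456,.236,.099)):print(proj(W,p))
E
```

```text
time: 4.72
eef_pos: [0.4539, 0.2368, 0.0649]
tcp_rot: [0.797, -0.603, 0.001, -0.001]
contact_force: [0.1, -0.6, -0.1]
opening: 0.998
tcp [453.9 236.8  64.9] yaw -1.2954 tilt [ 3.2e-03  9.0e-04 -1.0e+00] F [ 0.1 -0.6 -0.1] open 0.998 t 4.72
tool delta mm [1.3 0.2 1.9]
[326.68768163 373.60567374]
[327.09996767 363.22911282]
```

View pics/w4.png

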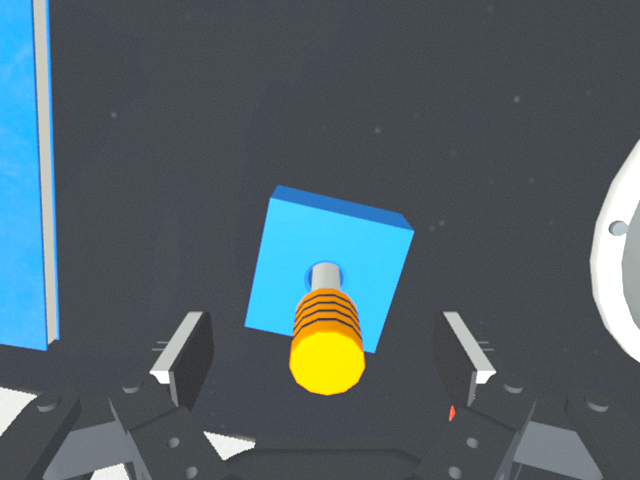

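```bash
python3 -m crank '0 0 2 0 0 0; 0 0 0 0 0 0; 0 0 0 0 0 0; 0 0 0 0 0 0; 0 0 0 0 0 0' -1 50
python3 -m crank '0 0 0 0 0 0; 0 0 0 0 0 0; 0 0 0 0 0 0'
python3 - <<'E'
from h import *
st,im=snap("wrist","w5"); delta((.454,.2355,.063),st=st)
E
```

```text
time: 5.4
eef_pos: [0.4527, 0.2366, 0.0613]
tcp_rot: [0.798, -0.603, 0.0, -0.0]
contact_force: [-0.1, -0.8, 1.7]
opening: 0.293
time: 5.78
eef_pos: [0.4527, 0.2366, 0.0613]
tcp_rot: [0.798, -0.603, 0.0, -0.0]
contact_force: [-0.9, -1.4, 3.9]
opening: 0.289
tcp [452.7 236.6  61.3] yaw -1.2949 tilt [ 5.e-04  0.e+00 -1.e+00] F [-0.9 -1.4  3.9] open 0.289 t 5.78
tool delta mm [ 1.5 -0.9 -1.7]
```

View pics/w5.png

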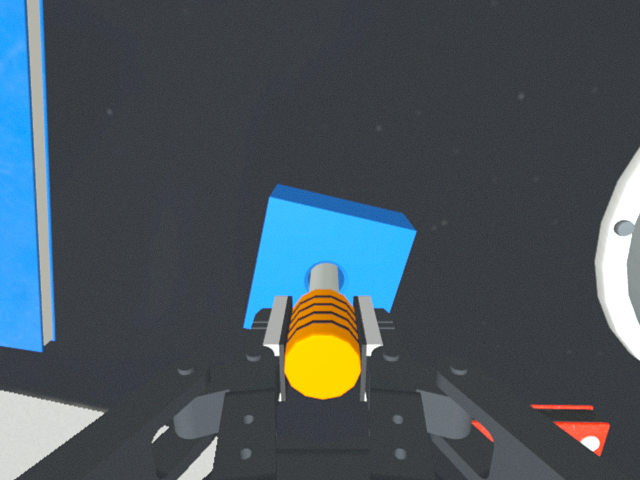

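```bash
python3 -m crank '0 0 -25 0 0 0; 0 0 -39 0 0 0; 40 0 -39 0 0 0; 60 0 0 0 0 0; 60 -3 0 0 0 0'; python3 -m crank '31 0 0 0 0 0; 0 0 0 0 0 0; 0 0 0 0 0 0; 0 0 0 0 0 0'
python3 - <<'E'
from h import *
st,im=snap("wrist","w6"); delta((.5077,.0536,.164),st=st)
W=ext("wrist",st)
for p in((.507,.052,.088),(.511,.053,.088)):print(proj(W,p))
st,im=snap("top","t6");st,im=snap("scene","s6")
E
```

```text
time: 6.45
eef_pos: [0.4986, 0.0824, 0.1635]
tcp_rot: [0.798, -0.603, -0.0, -0.0]
contact_force: [0.3, 0.1, -2.1]
opening: 0.291
time: 6.95
eef_pos: [0.5067, 0.0548, 0.1634]
tcp_rot: [0.798, -0.603, -0.001, 0.0]
contact_force: [0.6, 0.4, -1.5]
opening: 0.295
tcp [506.7  54.8 163.4] yaw -1.2935 tilt [-1.1e-03  4.0e-04 -1.0e+00] F [ 0.6  0.4 -1.5] open 0.295 t 6.95
tool delta mm [ 1.4 -0.7 -0.6]
[327.49910225 252.14001015]
[327.74519012 245.72070079]
```

View pics/w6.png

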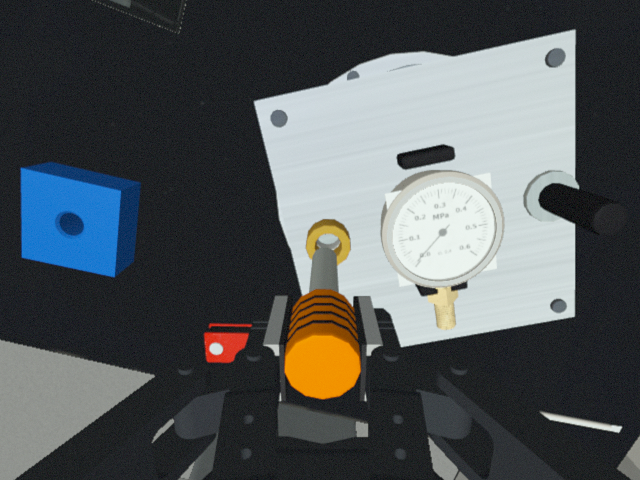

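View pics/s6.png

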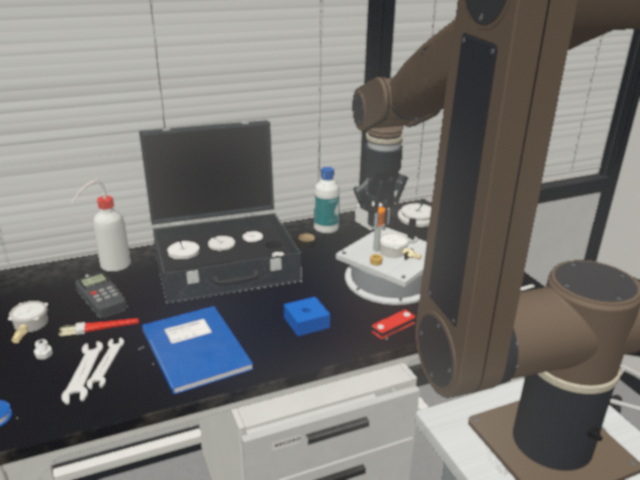

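Run:
```python
import cv2
im=cv2.imread("pics/w6.png");cv2.imwrite("pics/w6c.png",cv2.resize(im[205:325,270:400],None,fx=5,fy=5,interpolation=cv2.INTER_CUBIC))
im=cv2.imread("pics/s6.png");cv2.imwrite("pics/s6c.png",cv2.resize(im[190:280,330:430],None,fx=6,fy=6,interpolation=cv2.INTER_CUBIC))
```

```text
(no output)
```

View pics/w6c.png

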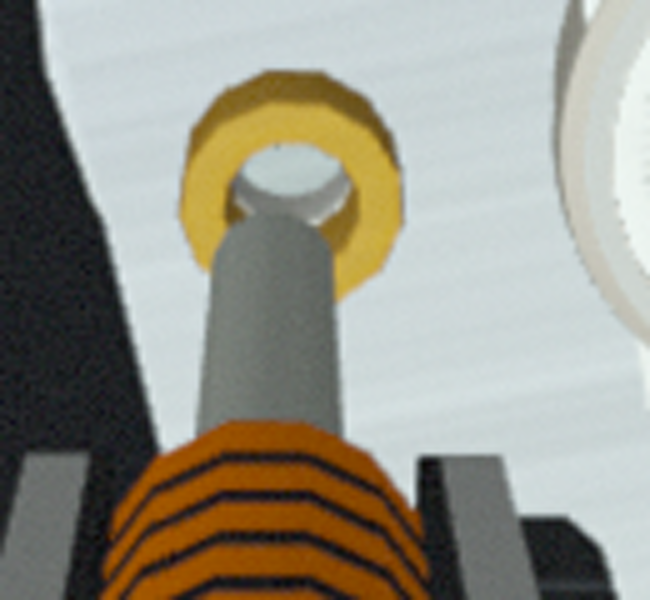

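View pics/s6c.png

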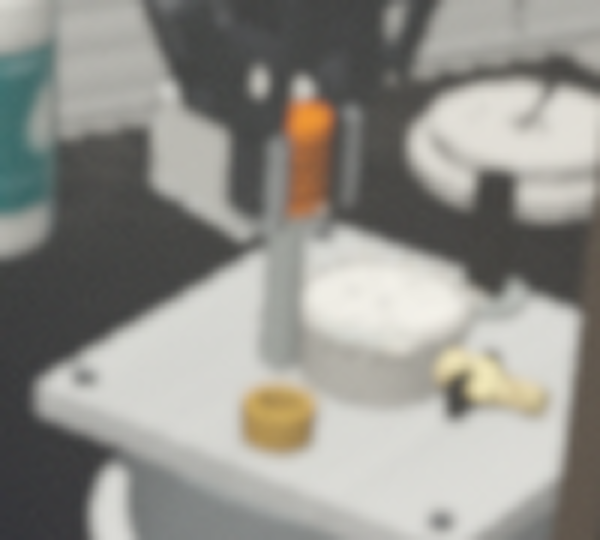

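Run:
```python
from h import *
st=readout.get_state();W=ext("wrist",st)
m=atz(W,(328.2,245.8),.088);f=atz(W,(324.5,257.6),.102);f2=atz(W,(324.5,256.6),.102)
M=R.from_quat(st["tcp_rot"]).as_matrix()
print(m,f,M.T@(m-f)*1000,M.T@(m-f2)*1000)
S=ext("scene");s=(330+282/6,190+362/6);c=(330+279/6,190+398/6)
a=atz(S,s,.102);b=atz(S,c,.088);print(a,b,M.T@(b-a)*1000)
T=ext("top")
```

```text
[0.51131563 0.05246857 0.088     ] [0.50871523 0.05410122 0.102     ] [ 2.28518397 -2.05477422 13.99940936] [ 2.28577431 -1.44413848 13.99944077]
[0.50999983 0.05105847 0.102     ] [0.50898009 0.05184609 0.088     ] [-1.03374094  0.76442647 14.00025915]
```

```bash
python3 -m crank '2 -1.5 0 0 0 0; 0 0 8 0 0 0; 0 0 0 0 0 0; 0 0 0 0 0 0'
python3 - <<'E'
from h import *
st,im=snap("wrist","w7"); delta((.5077,.0536,.164),st=st)
s2,im2=snap("scene","s7")
a=cv2.resize(im[205:325,270:400],None,fx=5,fy=5,interpolation=cv2.INTER_CUBIC);cv2.imwrite("pics/w7c.png",a)
cv2.imwrite("pics/s7c.png",cv2.resize(im2[220:275,350:410],None,fx=9,fy=9,interpolation=cv2.INTER_CUBIC))
E
```

```text
time: 7.6
eef_pos: [0.5091, 0.0521, 0.1557]
tcp_rot: [0.798, -0.603, -0.0, 0.0]
contact_force: [0.0, 0.4, -1.7]
opening: 0.292
tcp [509.1  52.1 155.7] yaw -1.2951 tilt [-6.e-04  1.e-04 -1.e+00] F [ 0.   0.4 -1.7] open 0.292 t 7.6
tool delta mm [-1.8  1.  -8.3]
```

View pics/w7c.png

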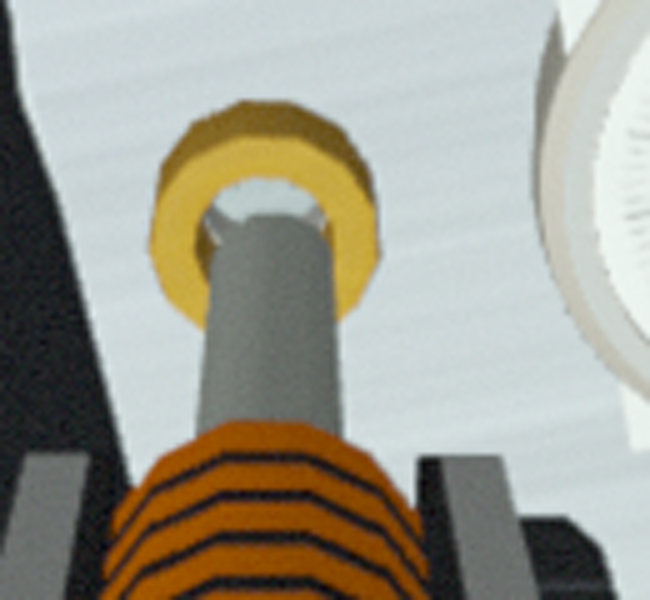

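View pics/s7c.png

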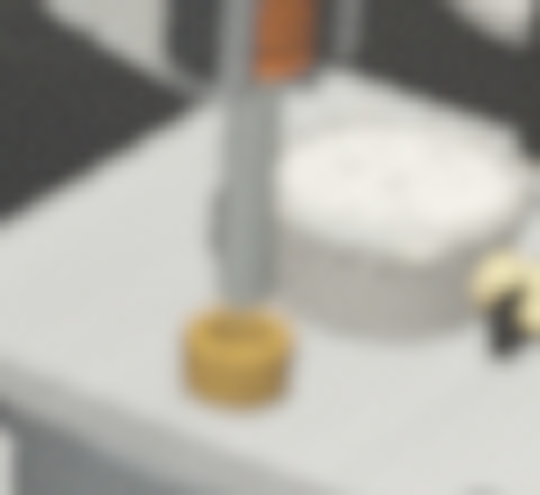

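Run:
```python
from h import *
st=readout.get_state();W=ext("wrist",st);M=R.from_quat(st["tcp_rot"]).as_matrix()
m=atz(W,(270+265.7/5,205+239/5),.088)
for y in(262,268):
  for z in(.0935,.095):
    f=atz(W,(270+272/5,205+y/5),z);print(y,z,f,M.T@(m-f)*1000)
S=ext("scene");s=(350+245/9,220+299/9);c=(350+238/9,220+330/9)
a=atz(S,s,.0944);b=atz(S,c,.088);print(a,b,M.T@(b-a)*1000)
```

```text
262 0.0935 [0.51087521 0.05160611 0.0935    ] [-0.71261295 -0.69852938  5.50002813]
262 0.095 [0.51144674 0.05177495 0.095     ] [-0.70580322 -0.10252122  6.9999874 ]
268 0.0935 [0.51016689 0.05140501 0.0935    ] [-0.71326311 -1.43484065  5.50007865]
268 0.095 [0.51074362 0.05157532 0.095     ] [-0.70644861 -0.83342887  7.00003756]
[0.51053506 0.04972894 0.0944    ] [0.50772211 0.05263341 0.088     ] [-3.56079757  1.91631867  6.3997693 ]
```

```bash
python3 -m crank '-1 -0.4 3 0 0 0; 0 0 3 0 0 0; 0 0 3 0 0 0; 0 0 0 0 0 0'
python3 - <<'E'
from h import *
st,im=snap("wrist","w8"); delta((.5077,.0536,.164),st=st)
s2,im2=snap("scene","s8")
a=cv2.resize(im[205:325,270:400],None,fx=5,fy=5,interpolation=cv2.INTER_CUBIC);cv2.imwrite("pics/w8c.png",a)
E
```

```text
time: 8.2
eef_pos: [0.5091, 0.0532, 0.1465]
tcp_rot: [0.798, -0.603, -0.0, 0.0]
contact_force: [0.4, 0.0, -0.9]
opening: 0.29
tcp [509.1  53.2 146.5] yaw -1.295 tilt [-9.e-04  1.e-04 -1.e+00] F [ 0.4  0.  -0.9] open 0.29 t 8.2
tool delta mm [ -0.7   1.3 -17.5]
```

View pics/w8c.png

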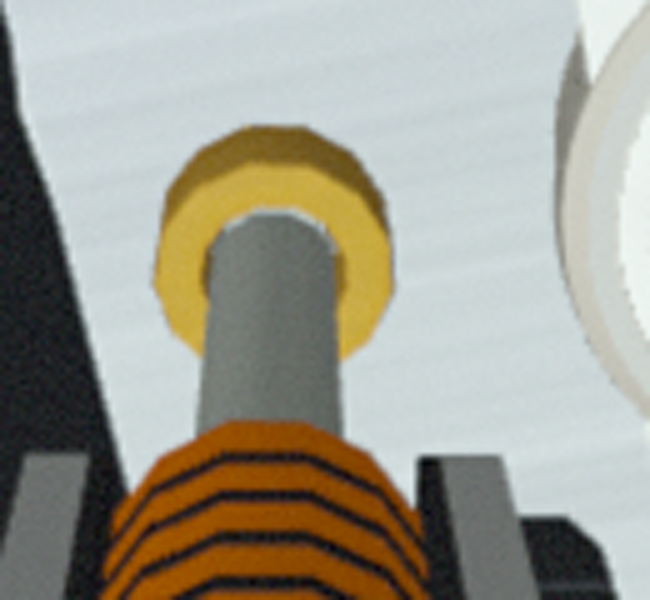

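The pin foot looks centred in the collar mouth, with pin axis x≈272 and collar x≈273 in the crop. There is no contact force, so I'll keep going down.

```bash
python3 -m crank '0 0 3 0 0 0; 0 0 3 0 0 0; 0 0 0 0 0 0'
```

```text
time: 8.68
eef_pos: [0.5092, 0.0533, 0.1405]
tcp_rot: [0.798, -0.603, -0.0, 0.0]
contact_force: [-1.2, -0.6, -1.4]
opening: 0.289
```

```bash
python3 -m crank '0 0 4 0 0 0; 0 0 4 0 0 0; 0 0 4 0 0 0; 0 0 0 0 0 0'; python3 -m crank '0 0 3 0 0 0; 0 0 2 0 0 0; 0 0 0 0 0 0'
```

```text
time: 9.18
eef_pos: [0.5091, 0.0533, 0.1283]
tcp_rot: [0.798, -0.603, -0.0, 0.0]
contact_force: [-0.6, -0.2, -2.8]
opening: 0.293
time: 9.55
eef_pos: [0.5093, 0.0532, 0.1237]
tcp_rot: [0.798, -0.603, -0.0, 0.0]
contact_force: [-1.6, -0.6, -2.1]
opening: 0.291
```

```bash
python3 -m crank '0 0 0 0 0 0; 0 0 0 0 0 0; 0 0 0 0 0 0; 0 0 0 0 0 0' 1
python3 - <<'E'
from h import *
st,im=snap("wrist","w9"); delta((.5077,.0536,.164),st=st)
s2,im2=snap("scene","s9");cv2.imwrite("pics/s9c.png",cv2.resize(im2[190:280,330:430],None,fx=6,fy=6,interpolation=cv2.INTER_CUBIC))
E
```

```text
time: 10.05
eef_pos: [0.5097, 0.0532, 0.1242]
tcp_rot: [0.798, -0.603, 0.0, -0.0]
contact_force: [-0.1, -0.1, 0.6]
opening: 1.0
tcp [509.7  53.2 124.2] yaw -1.295 tilt [ 7.e-04  0.e+00 -1.e+00] F [-0.1 -0.1  0.6] open 1.0 t 10.05
tool delta mm [ -0.9   1.8 -39.8]
```

View pics/w9.png

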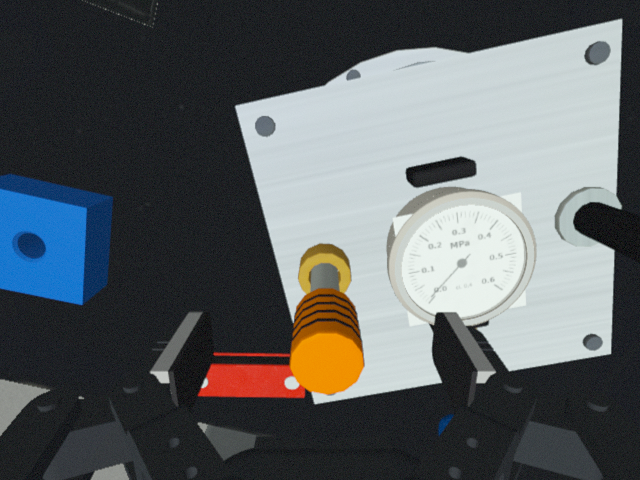

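View pics/s9c.png

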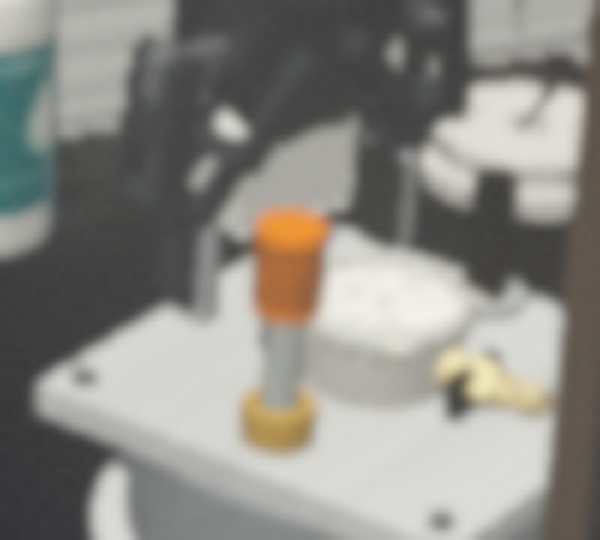

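The wrist view shows the pin standing in the collar, knob at (327,352) and collar at (325,268), leaning slightly. Next I'll raise clear and go over to the post.

```bash
python3 -m crank '0 0 -25 0 0 0; 0 0 -37 0 0 0; 45 -10 0 0 0 0; 46 -10 0 0 0 0; 46 -9 0 0 0 0'; python3 -m crank '0 0 0 0 0 -0.105; 0 0 0 0 0 -0.105; 0 0 0 0 0 0; 0 0 0 0 0 0' -0.1 25
python3 - <<'E'
from h import *
st,im=snap("wrist","w10"); delta((.5752,-.0713,.106),st=st)
W=ext("wrist",st);print(proj(W,(.5752,-.0713,.127)),proj(W,(.5752,-.0713,.072)))
E
```

```text
time: 10.78
eef_pos: [0.5753, -0.0719, 0.1862]
tcp_rot: [0.798, -0.603, 0.0, -0.0]
contact_force: [0.6, -0.3, 0.2]
opening: 1.0
time: 11.28
eef_pos: [0.5746, -0.0706, 0.1859]
tcp_rot: [0.856, -0.517, -0.0, 0.0]
contact_force: [-0.4, 0.1, 0.2]
opening: 0.449
tcp [574.6 -70.6 185.9] yaw -1.0863 tilt [-1.e-04 -0.e+00 -1.e+00] F [-0.4  0.1  0.2] open 0.449 t 11.28
tool delta mm [ 0.9 -0.2 79.9]
[324.37526591 261.62507404] [324.05904151 231.66678941]
```

View pics/w10.png

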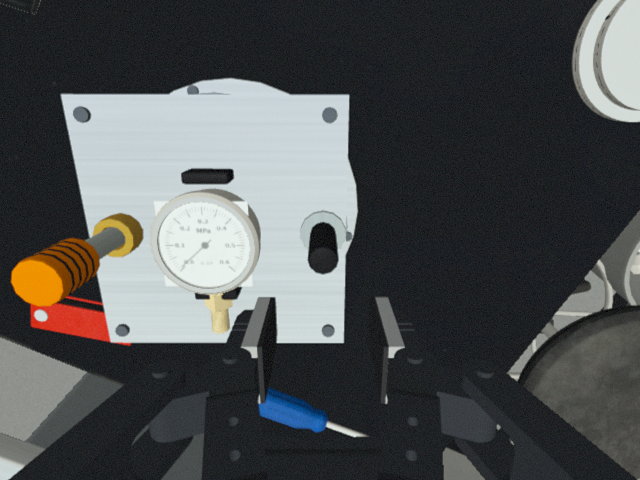

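The post top is at (322,260), as predicted, and the plate is square to the jaws. I'll descend and grip the post radially.

```bash
python3 -m crank '0 0 30 0 0 0; 0 0 30 0 0 0; 0 0 18 0 0 0; 0 0 0 0 0 0' - 25; python3 -m crank '0 0 0 0 0 0; 0 0 0 0 0 0; 0 0 0 0 0 0; 0 0 0 0 0 0' -1 25
python3 - <<'E'
from h import *
st,im=snap("wrist","w11"); delta((.5752,-.0713,.106),st=st)
E
```

```text
time: 11.82
eef_pos: [0.5736, -0.0703, 0.1064]
tcp_rot: [0.856, -0.516, -0.002, 0.0]
contact_force: [-0.1, -0.6, 0.5]
opening: 0.451
time: 12.32
eef_pos: [0.5753, -0.0704, 0.1094]
tcp_rot: [0.856, -0.516, 0.001, -0.001]
contact_force: [-1.4, 4.0, 6.2]
opening: 0.198
tcp [575.3 -70.4 109.4] yaw -1.0851 tilt [ 1.8e-03  3.0e-04 -1.0e+00] F [-1.4  4.   6.2] open 0.198 t 12.32
tool delta mm [0.7 0.5 3.4]
```

View pics/w11.png

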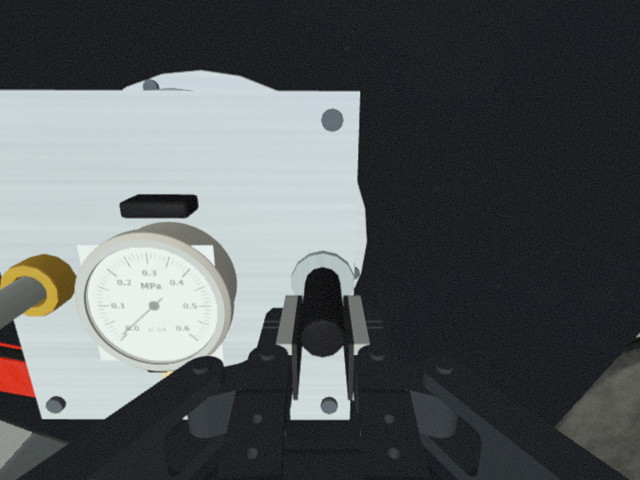

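```bash
python3 -m crank '-0.07 -3 0 0 0 -0.04; -0.13 -4.4 0 0 0 -0.06; -0.13 -4.4 0 0 0 -0.06; -0.13 -4.4 0 0 0 -0.06; -0.1 -3.7 0 0 0 -0.05'
```

```text
time: 13.0
eef_pos: [0.5908, -0.0593, 0.1094]
tcp_rot: [0.918, -0.396, -0.0, 0.0]
contact_force: [-4.5, 1.3, 6.2]
opening: 0.2
```

```bash
python3 -m crank '-0.05 -2.6 0 0 0 -0.035; -0.05 -2.6 0 0 0 -0.035; -0.05 -2.6 0 0 0 -0.035; -0.05 -2.6 0 0 0 -0.035; -0.05 -2.6 0 0 0 -0.035'; python3 -m crank '-0.05 -2.2 0 0 0 -0.03; -0.05 -2.2 0 0 0 -0.03; -0.05 -2.2 0 0 0 -0.03; -0.05 -2.2 0 0 0 -0.03'
python3 - <<'E'
from h import *
st,im=snap("wrist","w12"); delta((.5752,-.0713,.106),st=st)
s2,im2=snap("scene","s12");cv2.imwrite("pics/s12c.png",cv2.resize(im2[190:280,330:430],None,fx=6,fy=6,interpolation=cv2.INTER_CUBIC))
E
```

```text
time: 13.62
eef_pos: [0.5994, -0.0498, 0.1094]
tcp_rot: [0.949, -0.314, -0.0, 0.0]
contact_force: [-4.8, 1.5, 7.1]
opening: 0.197
time: 14.12
eef_pos: [0.6042, -0.0425, 0.1095]
tcp_rot: [0.966, -0.257, 0.0, 0.001]
contact_force: [-4.2, 0.9, 6.9]
opening: 0.195
tcp [604.2 -42.5 109.5] yaw -0.5196 tilt [-2.e-04 -1.e-03 -1.e+00] F [-4.2  0.9  6.9] open 0.195 t 14.12
tool delta mm [-10.9  39.4   3.5]
```

View pics/w12.png

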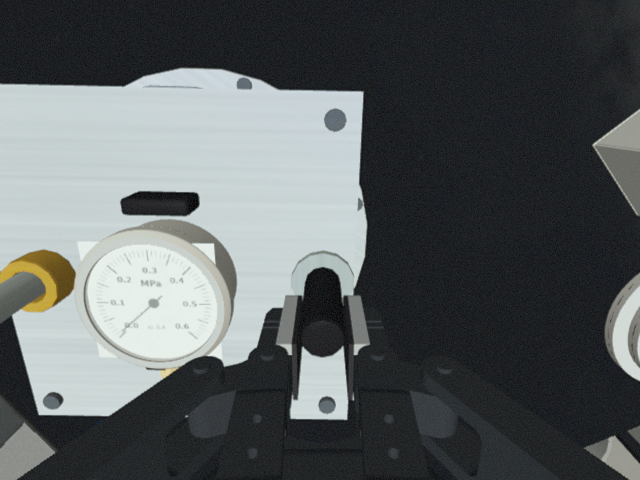

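View pics/s12c.png

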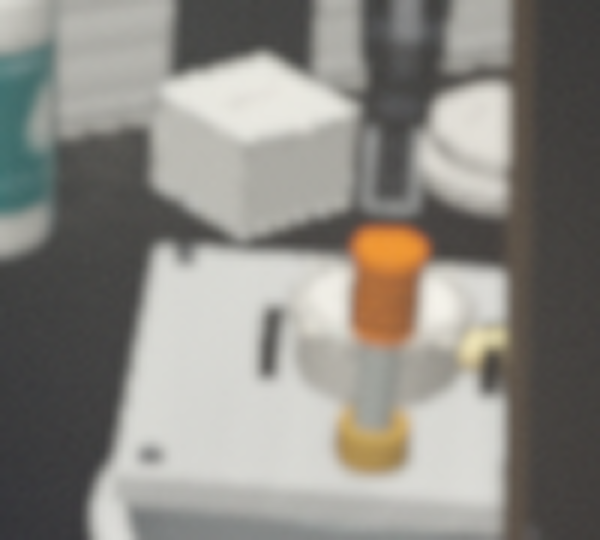

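```bash
python3 -m crank '-0.05 -2.2 0 0 0 -0.03; -0.05 -2.2 0 0 0 -0.03; -0.05 -2.2 0 0 0 -0.03; -0.05 -2.2 0 0 0 -0.03'; python3 -m crank '-0.05 -2.2 0 0 0 -0.03; -0.05 -2.2 0 0 0 -0.03; -0.05 -2.2 0 0 0 -0.03; -0.05 -2.2 0 0 0 -0.03'
```

```text
time: 14.72
eef_pos: [0.6082, -0.0348, 0.1094]
tcp_rot: [0.98, -0.199, 0.0, 0.001]
contact_force: [-3.1, -0.1, 6.3]
opening: 0.198
time: 15.22
eef_pos: [0.6112, -0.0266, 0.1094]
tcp_rot: [0.99, -0.139, 0.0, 0.001]
contact_force: [-2.6, -0.6, 6.7]
opening: 0.192
```

Run:
```python
from h import *
st,im=snap("wrist","w13"); delta((.5752,-.0713,.106),st=st)
```

```text
tcp [611.2 -26.6 109.4] yaw -0.2798 tilt [ 4.0e-04 -1.4e-03 -1.0e+00] F [-2.6 -0.6  6.7] open 0.192 t 15.22
tool delta mm [-22.2  52.9   3.5]
```

View pics/w13.png

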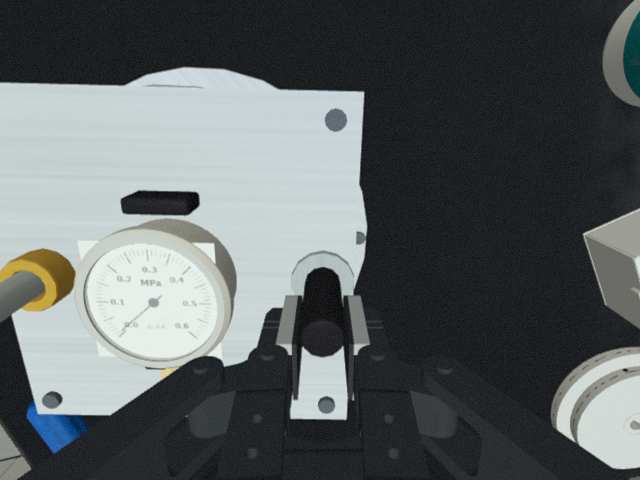

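```bash
python3 -m crank '-0.05 -2.2 0 0 0 -0.03; -0.05 -2.2 0 0 0 -0.03; -0.05 -2.2 0 0 0 -0.03; -0.05 -2.2 0 0 0 -0.03'
python3 - <<'E'
from h import *
st,im=snap("wrist","w14"); delta((.5752,-.0713,.106),st=st)
E
```

```text
time: 15.78
eef_pos: [0.6132, -0.0179, 0.1095]
tcp_rot: [0.997, -0.08, 0.001, 0.001]
contact_force: [-3.5, -0.2, 5.9]
opening: 0.197
tcp [613.2 -17.9 109.5] yaw -0.1598 tilt [ 0.0011 -0.0013 -1.    ] F [-3.5 -0.2  5.9] open 0.197 t 15.78
tool delta mm [-29.1  58.8   3.5]
```

View pics/w14.png

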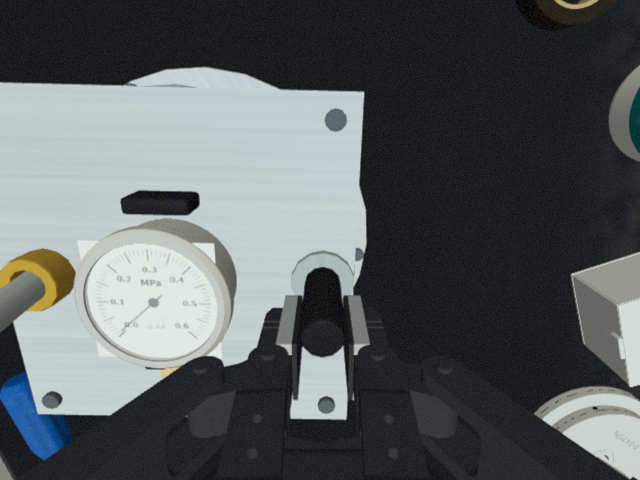

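```bash
python3 -m crank '-0.05 -2.2 0 0 0 -0.03; -0.05 -2.2 0 0 0 -0.03; -0.05 -2.2 0 0 0 -0.03; -0.05 -2.2 0 0 0 -0.03'
python3 - <<'E'
from h import *
st,im=snap("wrist","w15"); delta((.5752,-.0713,.106),st=st)
E
```

```text
time: 16.32
eef_pos: [0.6141, -0.0109, 0.1094]
tcp_rot: [1.0, -0.019, 0.001, 0.003]
contact_force: [-3.7, -8.0, 5.2]
opening: 0.199
tcp [614.1 -10.9 109.4] yaw -0.0383 tilt [ 0.001  -0.0055 -1.    ] F [-3.7 -8.   5.2] open 0.199 t 16.32
tool delta mm [-36.5  61.8   3.7]
```

View pics/w15.png

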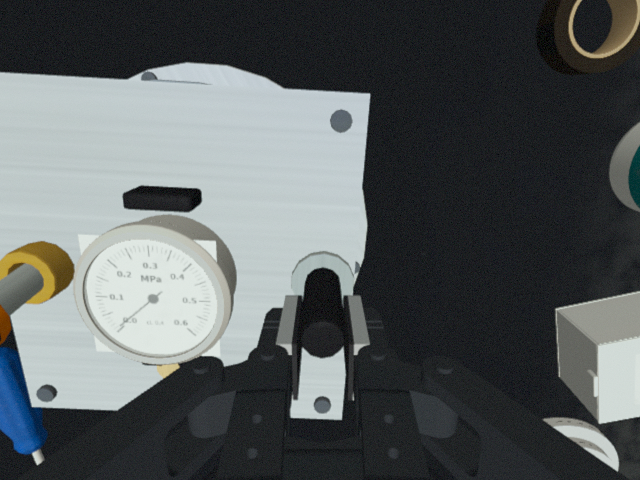

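The y force is now −8 N, the tool is lagging about 2 mm, and the orange knob has come into view at (0,325). It looks like the pin dropped, so I'll check the scene camera.

Run:
```python
from h import *
s2,im2=snap("scene","s15");cv2.imwrite("pics/s15c.png",cv2.resize(im2[190:290,330:430],None,fx=6,fy=6,interpolation=cv2.INTER_CUBIC))
s2,im2=snap("top","t15");cv2.imwrite("pics/t15c.png",cv2.resize(im2[170:290,335:455],None,fx=5,fy=5,interpolation=cv2.INTER_CUBIC))
```

```text
(no output)
```

View pics/s15c.png

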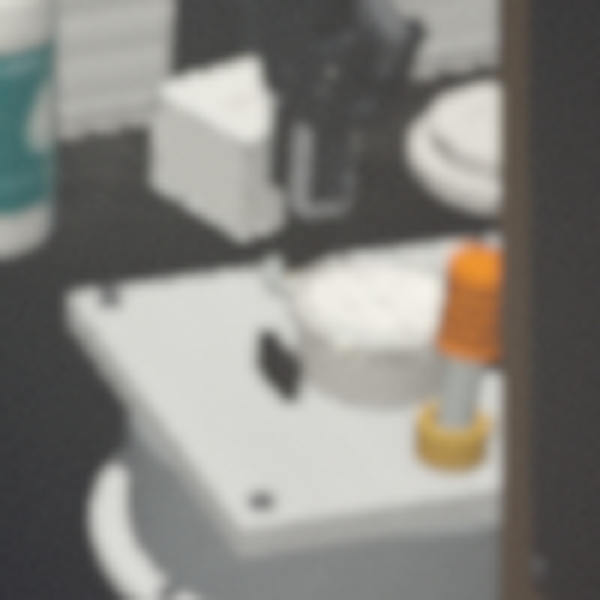

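View pics/t15c.png

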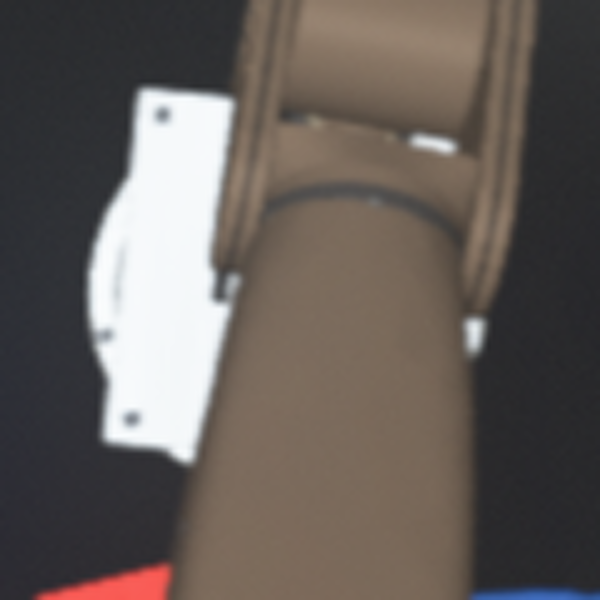

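The knob sits about 3.5 px (≈8 mm) lower over the collar than before, so the pin has dropped and blocks the turntable. I'll ease off the side load, release the post and move back over the pin.

```bash
python3 -m crank '0 2.2 0 0 0 0.03; 0 0 0 0 0 0'; python3 -m crank '0 0.8 0 0 0 0; 0 0 0 0 0 0'
```

```text
time: 16.73
eef_pos: [0.614, -0.0117, 0.1094]
tcp_rot: [0.999, -0.035, 0.001, 0.001]
contact_force: [-2.3, -0.4, 5.1]
opening: 0.199
time: 16.98
eef_pos: [0.614, -0.0117, 0.1094]
tcp_rot: [0.999, -0.035, 0.001, 0.0]
contact_force: [-3.1, 2.3, 6.2]
opening: 0.197
```

```bash
python3 -m crank '0 0 0 0 0 0; 0 0 0 0 0 0; 0 0 -20 0 0 0; 0 0 -40 0 0 0; 0 0 -30 0 0 0' 0; python3 -m crank '-46 -4 0 0 0 0; -46 -4 0 0 0 0; -46 -4 0 0 0 0; 0 0 0 0 0 0; 0 0 0 0 0 0' -1
python3 - <<'E'
from h import *
st,im=snap("wrist","w16"); delta((.4758,.0009,.16),st=st)
W=ext("wrist",st)
for z in(.088,.116,.150): print(proj(W,(.4758,.0009,z)))
s2,im2=snap("scene","s16")
E
```

```text
time: 17.6
eef_pos: [0.6142, -0.0117, 0.2012]
tcp_rot: [0.999, -0.035, 0.002, 0.0]
contact_force: [-0.4, 0.1, 0.1]
opening: 0.5
time: 18.23
eef_pos: [0.4777, 0.0099, 0.1996]
tcp_rot: [0.999, -0.035, 0.002, 0.0]
contact_force: [-0.3, 1.3, 0.1]
opening: -0.003
tcp [477.7   9.9 199.6] yaw -0.07 tilt [ 3.3e-03 -8.0e-04 -1.0e+00] F [-0.3  1.3  0.1] open -0.003 t 18.23
tool delta mm [-1.4  9.1 39.6]
[320.14201185 245.52682444]
[320.01800912 260.62195908]
[319.82543947 284.06390159]
```

View pics/w16.png

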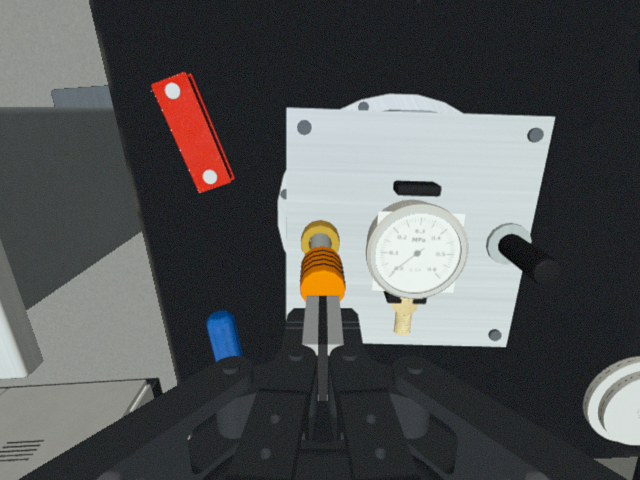

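View pics/s16.png

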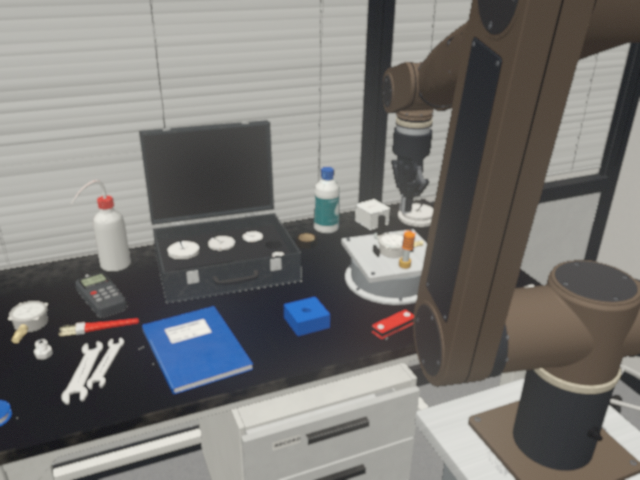

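```bash
python3 -m crank '-1 9 15 0 0 0; 0 0 20 0 0 0; 0 0 6 0 0 0; 0 0 0 0 0 0'; python3 -m crank '0 0 3 0 0 0; 0 0 3 0 0 0; 0 0 3 0 0 0; 0 0 0 0 0 0'
python3 - <<'E'
from h import *
st,im=snap("wrist","w17"); delta((.4758,.0009,.122),st=st)
E
```

```text
time: 18.82
eef_pos: [0.4747, 0.001, 0.156]
tcp_rot: [0.999, -0.035, -0.001, -0.0]
contact_force: [0.2, 0.5, 0.8]
opening: 0.004
time: 19.32
eef_pos: [0.4758, 0.0012, 0.1491]
tcp_rot: [0.999, -0.035, 0.001, 0.0]
contact_force: [-0.4, -0.1, 4.5]
opening: 0.002
tcp [475.8   1.2 149.1] yaw -0.0699 tilt [ 2.3e-03 -2.0e-04 -1.0e+00] F [-0.4 -0.1  4.5] open 0.002 t 19.32
tool delta mm [-0.1  0.3 27.1]
```

View pics/w17.png

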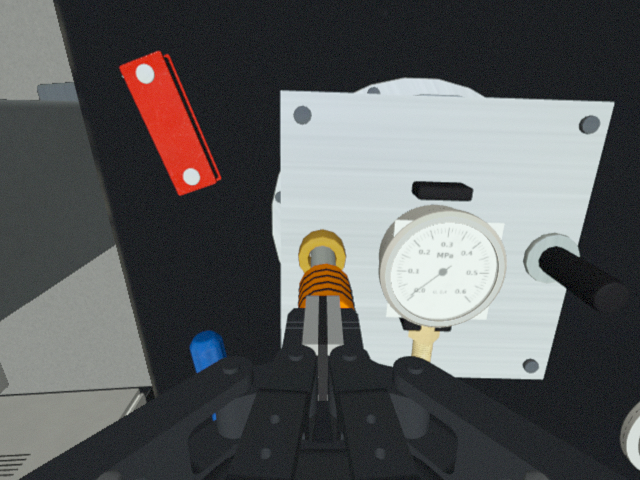

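The fingertips touch the knob at z≈0.149–0.150, which is the dropped height, and they sit centrally on it. Now I'll push it down.

```bash
python3 -m crank '0 0 3 0 0 0; 0 0 3 0 0 0; 0 0 3 0 0 0; 0 0 0 0 0 0'; python3 -m crank '0 0 3 0 0 0; 0 0 3 0 0 0; 0 0 3 0 0 0'
```

```text
time: 19.88
eef_pos: [0.4768, 0.0017, 0.1419]
tcp_rot: [0.999, -0.035, 0.002, -0.001]
contact_force: [-1.8, 2.8, 11.1]
opening: -0.001
time: 20.25
eef_pos: [0.4772, 0.0021, 0.1342]
tcp_rot: [0.999, -0.035, 0.002, -0.001]
contact_force: [-3.4, 5.5, 18.5]
opening: -0.001
```

```bash
python3 -m crank '0 0 3 0 0 0; 0 0 2 0 0 0; 0 0 0 0 0 0'
python3 - <<'E'
from h import *
st,im=snap("wrist","w18"); delta((.4758,.0009,.122),st=st)
s2,im2=snap("scene","s18");cv2.imwrite("pics/s18c.png",cv2.resize(im2[190:290,340:440],None,fx=6,fy=6,interpolation=cv2.INTER_CUBIC))
E
```

```text
time: 20.62
eef_pos: [0.477, 0.0024, 0.129]
tcp_rot: [0.999, -0.035, 0.002, -0.002]
contact_force: [-3.8, 5.6, 18.1]
opening: -0.001
tcp [477.    2.4 129. ] yaw -0.0709 tilt [ 0.0041  0.003  -1.    ] F [-3.8  5.6 18.1] open -0.001 t 20.62
tool delta mm [-1.1  1.6  7. ]
```

View pics/w18.png

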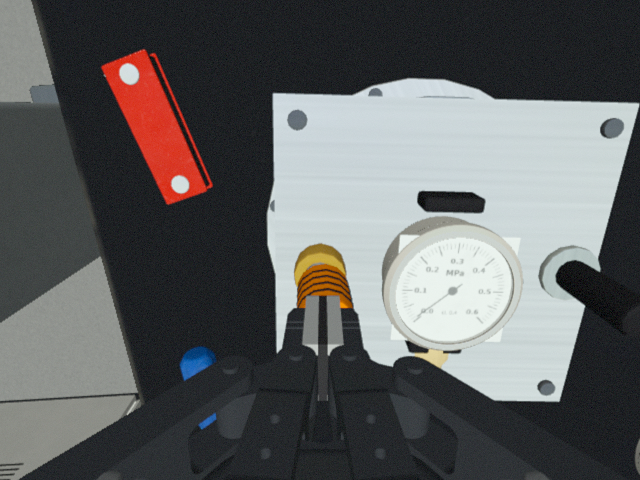

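View pics/s18c.png

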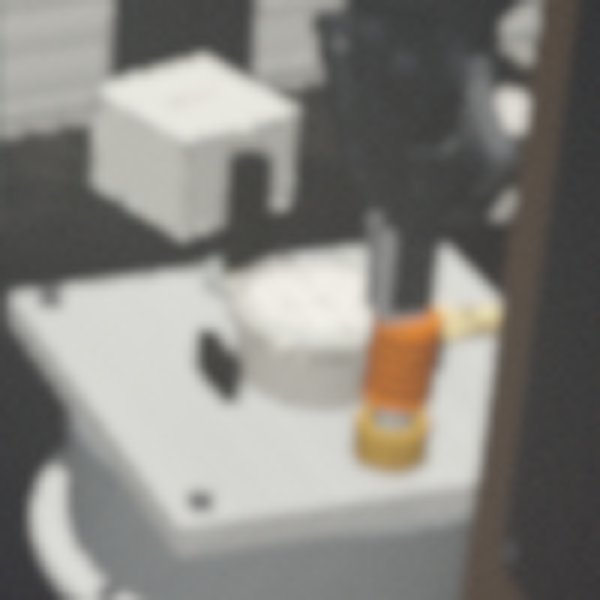

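```bash
python3 -m crank '0 0 3 0 0 0; 0 0 3 0 0 0; 0 0 0 0 0 0'; python3 -m crank '0 0 2 0 0 0; 0 0 0 0 0 0'
```

```text
time: 21.1
eef_pos: [0.4769, 0.0028, 0.1233]
tcp_rot: [0.999, -0.036, 0.002, -0.002]
contact_force: [-4.9, 7.9, 20.1]
opening: -0.005
time: 21.35
eef_pos: [0.4772, 0.0029, 0.1231]
tcp_rot: [0.999, -0.035, 0.001, -0.002]
contact_force: [-9.0, 7.5, 28.1]
opening: -0.005
```

```bash
python3 -m crank '0 0 1.5 0 0 0; 0 0 0 0 0 0'; python3 -m crank '0 0 -10 0 0 0; 0 0 -40 0 0 0; 0 0 -40 0 0 0; 0 -50 0 0 0 0; 0 -50 0 0 0 0'
python3 -m crank '0 -50 0 0 0 0; 0 -50 0 0 0 0; 0 0 0 0 0 0; 0 0 0 0 0 0'
python3 - <<'E'
from h import *
st,im=snap("wrist","w19"); delta((.4758,.0009,.122),st=st)
s2,im2=snap("scene","s19");cv2.imwrite("pics/s19c.png",cv2.resize(im2[190:290,340:440],None,fx=6,fy=6,interpolation=cv2.INTER_CUBIC))
s2,im2=snap("top","t19")
E
```

```text
time: 21.6
eef_pos: [0.4777, 0.0027, 0.1229]
tcp_rot: [0.999, -0.035, 0.002, -0.002]
contact_force: [-11.3, 7.9, 33.2]
opening: 0.001
time: 22.22
eef_pos: [0.482, 0.1015, 0.2056]
tcp_rot: [0.999, -0.036, 0.0, 0.0]
contact_force: [0.8, 0.6, -0.5]
opening: 0.001
time: 22.72
eef_pos: [0.4884, 0.2004, 0.2045]
tcp_rot: [0.999, -0.035, -0.001, 0.001]
contact_force: [-1.1, 0.5, 0.3]
opening: 0.001
tcp [488.4 200.4 204.5] yaw -0.0694 tilt [-0.0016 -0.001  -1.    ] F [-1.1  0.5  0.3] open 0.001 t 22.73
tool delta mm [  1.4 199.8  82.7]
```

View pics/s19c.png

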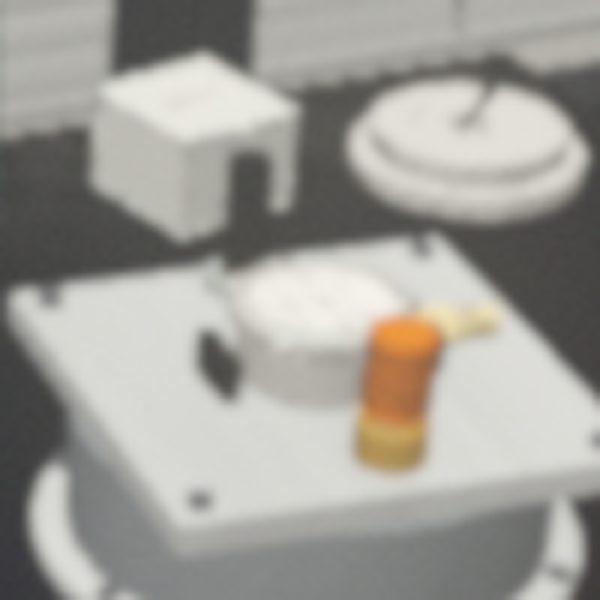

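View pics/t19.png

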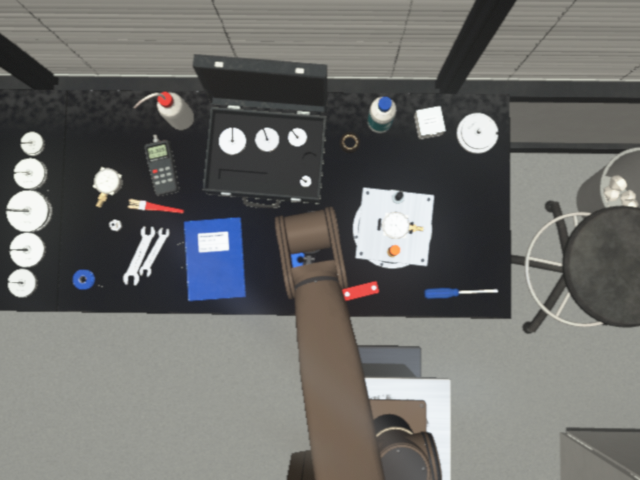

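View pics/w19.png

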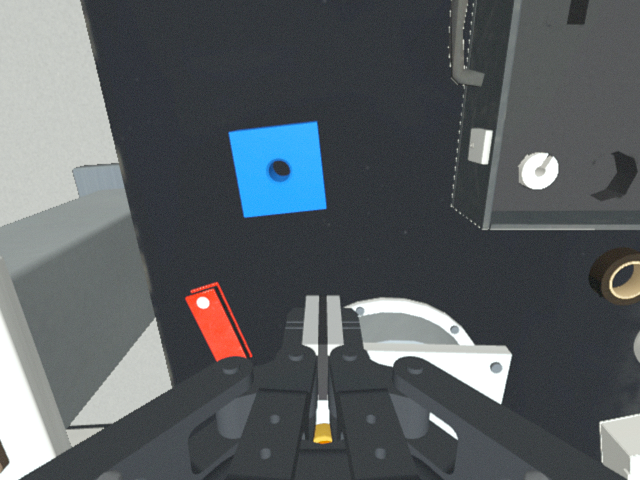

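The scene crop shows the knob on the collar with no shank visible, but it seems to lean slightly to the right. There is plenty of time, so I'll look from another angle with the wrist camera.

```bash
python3 -m crank '0 60 0 0 0 0; 0 60 0 0 0 0; 0 60 0 0 0 0; 0 60 0 0 0 0; 0 0 0 0 0 0'; python3 -m crank '0 0 0 0 0 0; 0 0 0 0 0 0'
python3 - <<'E'
from h import *
st,im=snap("wrist","w20"); delta((.4758,.0009,.122),st=st)
a=cv2.resize(im[100:280,240:480],None,fx=3.3,fy=3.3,interpolation=cv2.INTER_CUBIC);cv2.imwrite("pics/w20c.png",a)
W=ext("wrist",st)
for z in (.072,.088,.122): print(proj(W,(.4758,.0009,z)))
print(proj(W,(.5405,-.005,.072)),proj(W,(.6142,-.0117,.072)),proj(W,(.6142,-.0117,.127)))
E
```

```text
time: 23.5
eef_pos: [0.4717, -0.0431, 0.2058]
tcp_rot: [0.999, -0.039, 0.0, 0.0]
contact_force: [-0.0, -0.5, 0.5]
opening: -0.001
time: 23.75
eef_pos: [0.4721, -0.0378, 0.2054]
tcp_rot: [0.999, -0.034, -0.0, -0.0]
contact_force: [-0.3, 0.3, -0.9]
opening: -0.0
tcp [472.1 -37.8 205.4] yaw -0.0688 tilt [-1.e-04  3.e-04 -1.e+00] F [-0.3  0.3 -0.9] open -0.0 t 23.75
tool delta mm [  1.1 -38.8  83.4]
[323.93140295 172.0586935 ]
[324.00231985 175.81861913]
[324.18442407 185.47355837]
[414.81617044 174.0174053 ] [518.03317868 176.21302349] [563.59168708 192.1967497 ]
```

View pics/w20.png

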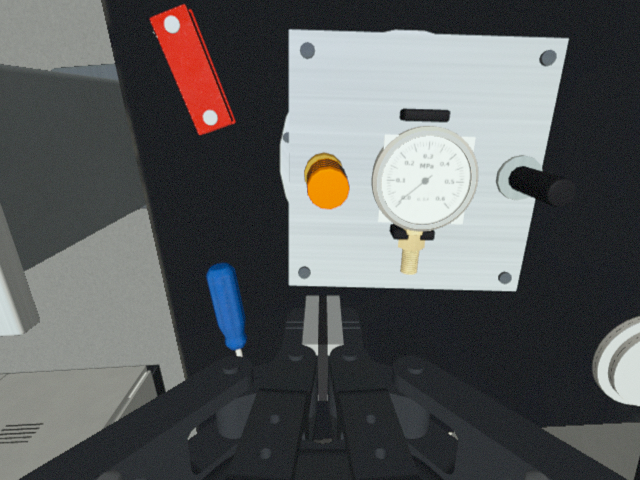

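View pics/w20c.png

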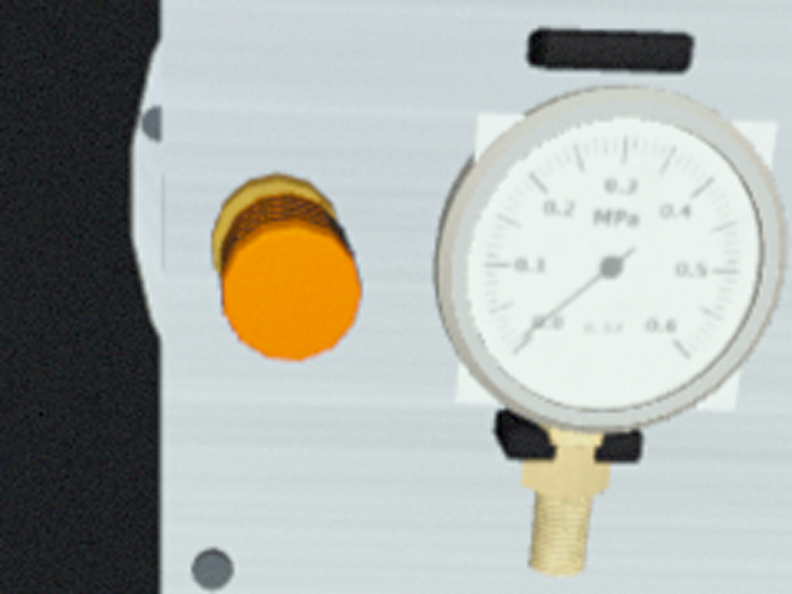

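The knob top is at (328,188), against about (325,182) if it stood upright over the collar, so the pin leans a few degrees toward +x/−y. I'll straighten it by gripping the knob high up with the jaws along the lean, then press it down again.

```bash
python3 -m crank '0 0 0 0 0 0.157; 0 0 0 0 0 0.157; 0 0 0 0 0 0.157; 0 0 0 0 0 0.157; 0 0 0 0 0 0.157' -0.05 40; python3 -m crank '0 0 0 0 0 0.155; 0 0 0 0 0 0; 0 0 0 0 0 0'
python3 - <<'E'
from h import *
delta((.4758,.001,.100))
E
```

```text
time: 24.42
eef_pos: [0.4722, -0.0373, 0.2054]
tcp_rot: [0.909, -0.416, -0.0, -0.0]
contact_force: [-0.0, -0.2, -0.2]
opening: 0.476
time: 24.8
eef_pos: [0.4722, -0.0379, 0.2054]
tcp_rot: [0.876, -0.482, -0.0, 0.0]
contact_force: [0.3, 0.7, -0.0]
opening: 0.478
tcp [472.2 -37.9 205.4] yaw -1.0064 tilt [-1.e-04  1.e-04 -1.e+00] F [ 0.3  0.7 -0. ] open 0.478 t 24.8
tool delta mm [-31.  -23.9 105.4]
```

```bash
python3 -m crank '-31 -24 0 0 0 0; 0 0 30 0 0 0; 0 0 20 0 0 0; 0 0 0 0 0 0'
python3 - <<'E'
from h import *
st,im=snap("wrist","w21");delta((.4758,.001,.100),st=st)
E
```

```text
time: 25.3
eef_pos: [0.4746, 0.001, 0.1537]
tcp_rot: [0.876, -0.483, -0.002, 0.001]
contact_force: [-0.2, -0.2, -0.3]
opening: 0.477
tcp [474.6   1.  153.7] yaw -1.0081 tilt [-4.1e-03  9.0e-04 -1.0e+00] F [-0.2 -0.2 -0.3] open 0.477 t 25.3
tool delta mm [ 0.8 -1.2 53.7]
```

View pics/w21.png

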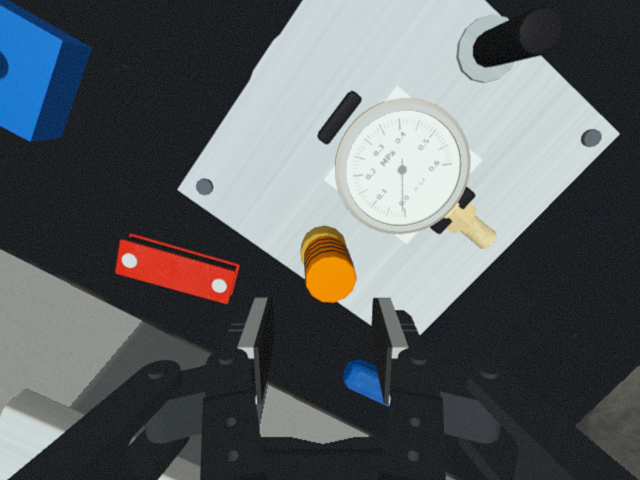

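The lean shows here along tool +x: knob top at (330,278), collar at (322,240). I'll descend and grip.

```bash
python3 -m crank '0 0 25 0 0 0; 0 0 20 0 0 0; 0 0 6 0 0 0; 0 0 0 0 0 0'; python3 -m crank '0 0 0 0 0 0; 0 0 0 0 0 0; 0 0 0 0 0 0; 0 0 0 0 0 0' -1 40
python3 - <<'E'
from h import *
st,im=snap("wrist","w22");delta((.4758,.001,.100),st=st)
E
```

```text
time: 25.85
eef_pos: [0.4765, 0.0002, 0.1052]
tcp_rot: [0.875, -0.484, 0.0, -0.0]
contact_force: [-0.5, 0.1, 0.1]
opening: 0.477
time: 26.35
eef_pos: [0.477, 0.0002, 0.1059]
tcp_rot: [0.875, -0.484, 0.001, -0.0]
contact_force: [-0.2, -0.5, 5.5]
opening: 0.293
tcp [4.770e+02 2.000e-01 1.059e+02] yaw -1.01 tilt [ 2.5e-03 -4.0e-04 -1.0e+00] F [-0.2 -0.5  5.5] open 0.293 t 26.35
tool delta mm [-1.4  0.6  5.9]
```

View pics/w22.png

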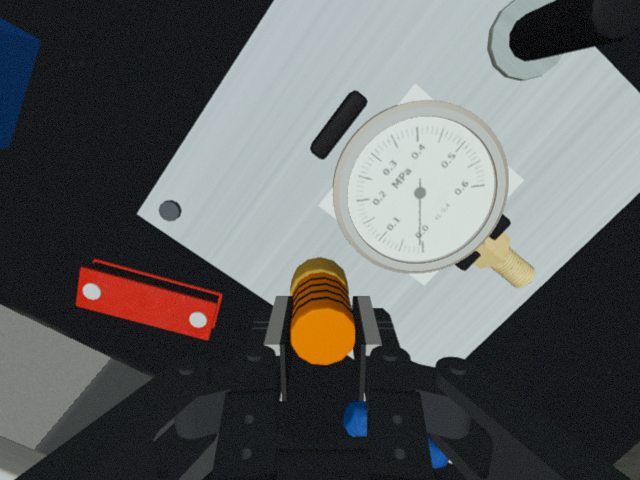

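```bash
python3 -m crank '-1.5 0 2 0 0 0; 0 0 2 0 0 0; 0 0 0 0 0 0'; python3 -m crank '0 0 2 0 0 0; 0 0 0 0 0 0'
```

```text
time: 26.78
eef_pos: [0.4773, 0.0008, 0.1054]
tcp_rot: [0.875, -0.484, 0.002, 0.0]
contact_force: [-8.2, -0.0, 22.1]
opening: 0.284
time: 27.02
eef_pos: [0.4775, 0.0008, 0.1052]
tcp_rot: [0.875, -0.484, 0.001, 0.0]
contact_force: [-12.7, 1.0, 32.8]
opening: 0.286
```

It doesn't move under 33 N, so the pin is seated. I'll relax, release and retreat for a check.

```bash
python3 -m crank '0 0 -6 0 0 0; 0 0 0 0 0 0'; python3 -m crank '0 0 0 0 0 0; 0 0 0 0 0 0; 0 0 -20 0 0 0; 0 0 -40 0 0 0; 0 0 -40 0 0 0' 0.1; python3 -m crank '30 25 0 0 0 0; 0 0 0 0 0 0; 0 0 0 0 0 0'
python3 - <<'E'
from h import *
st,im=snap("wrist","w23");delta((.4758,.001,.100),st=st)
cv2.imwrite("pics/w23c.png",cv2.resize(im[100:280,240:480],None,fx=3.3,fy=3.3,interpolation=cv2.INTER_CUBIC))
s2,im2=snap("scene","s23");cv2.imwrite("pics/s23c.png",cv2.resize(im2[190:290,340:440],None,fx=6,fy=6,interpolation=cv2.INTER_CUBIC))
E
```

```text
time: 27.28
eef_pos: [0.4763, 0.001, 0.1056]
tcp_rot: [0.875, -0.484, 0.002, -0.0]
contact_force: [0.2, -1.7, 6.9]
opening: 0.286
time: 27.9
eef_pos: [0.4742, 0.002, 0.2041]
tcp_rot: [0.875, -0.484, -0.002, 0.0]
contact_force: [0.2, 0.5, -0.4]
opening: 0.55
time: 28.28
eef_pos: [0.4693, -0.0366, 0.2033]
tcp_rot: [0.875, -0.484, -0.001, -0.0]
contact_force: [-0.3, 1.0, -0.0]
opening: 0.55
tcp [469.3 -36.6 203.3] yaw -1.0106 tilt [-0.0022  0.0013 -1.    ] F [-0.3  1.  -0. ] open 0.55 t 28.27
tool delta mm [-28.2 -25.6 103.3]
```

View pics/w23.png

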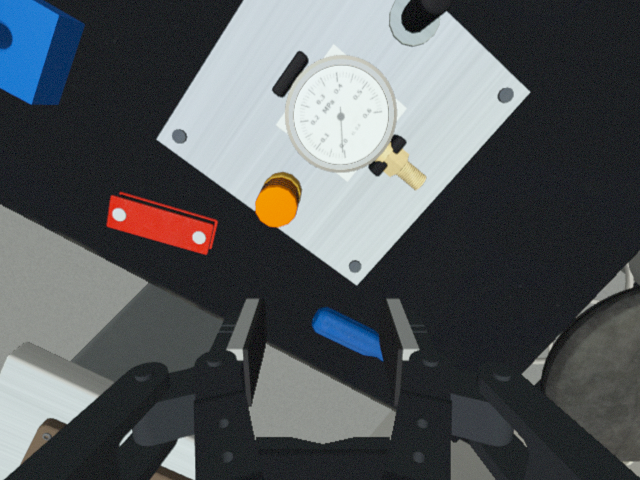

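View pics/s23c.png

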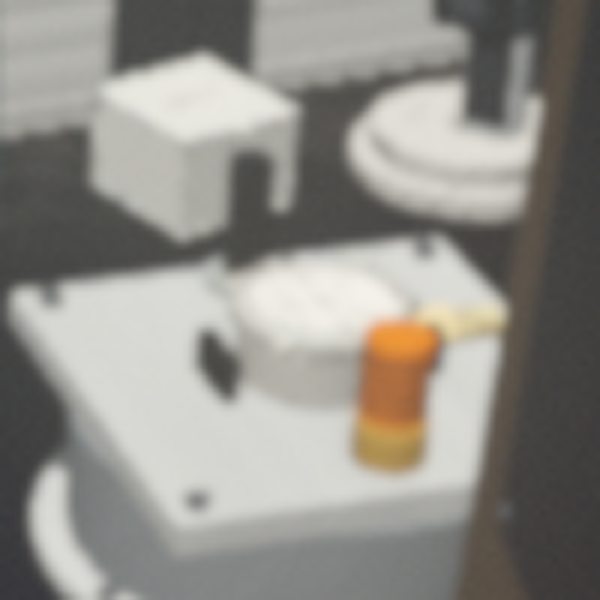

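Run:
```python
from h import *
st=readout.get_state();W=ext("wrist",st);S=ext("scene")
print(tri([(W,(277.5,205)),(S,(407.2,246.6))]),st["time"])
W2=W
print(proj(S,(.4758-.0027,.001-.0012,.122)),proj(W,(.4758,.001,.122)))
from plant import ctrl
print(ctrl.sign_off())
```

```text
(array([ 4.76302181e-01, -2.87227917e-04,  1.17884680e-01]), [array([1.3, 2.1]), array([-0.7,  0.1])]) 28.375
[407.37954651 245.61733455] [275.70459474 208.40921644]
the job is handed in; nothing more can be done
None
```

The turntable is locked: the pin is through the collar and the stand with its knob down on the collar. I handed the job in at 28.4 s of the 64 s allowed, and `sign_off` gave no verdict.

**What I did**
- I took the pin out of the block and stood it in the collar.
- I turned the turntable counter-clockwise by the post, about 1.0 rad. The pin then dropped and blocked it: 8 N of side force, and the knob about 8 mm lower in the scene view.
- I pushed the pin home with shut fingers. My fingertips first met the knob at about z = 0.150 m (dropped) and stopped at 0.123 m (home should be 0.122 m).
- The pin then leaned a few degrees, so I gripped the knob to straighten it and pressed again. It did not move under 33 N.

**Last checks**
- **Depth:** no shank shows between knob and collar in the final scene view.
- **Knob height:** the final two-view measurement of the knob top gave z = 0.118 m, about 4 mm below the expected 0.122 m. The views fitted only to about 2 px, so I trusted the contact height instead.
- **Wrist camera:** it read about 4 mm off from the fixed cameras throughout, and I worked around this with relative measurements.
- **Lean:** the pin still leans very slightly.
- **Bench:** I touched nothing but the pin and post, and the other objects look unmoved. The gripper was clear of everything at the end.

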